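Find the drive hub that fits the keyed test shaft

ROBOT

A 6-joint arm with a two-finger parallel gripper is mounted at the origin on the work surface. World frame = base frame: x ahead of the robot, y to its left, z up, the work surface at z = 0. Lengths are in m, angles in degrees, forces in N, time in s.
With the tool pointing down it reaches from about 0.35 to 0.875 m from the base axis. Payload 4.2 kg.
Tool frame: the origin (TCP) lies at the very end of the fingers, on their centre line; the grasp point (between the pads) lies behind it (r.grip_point_offset is the z of the grasp point in the tool frame, in m); z points along the fingers, y is the direction in which the jaws open and shut (so a half turn about z gives the same grasp; the last joint's range is limited). The gripper opens to 87 mm and grips with 3 to 60 N. Pads are 19 mm wide; open, the fingers measure 117 mm over their backs; the gripper's body (75 mm by 190 mm) begins 51 mm behind the grasp point.
Start: joints at [85.634, 22.042, 0.453, 0, -68.411, -14.817], TCP at [0.205, 0.59, 0.223] pointing down, gripper open.
Joint ranges: [-179.83, 179.83], [-69.29, 118.12], [-61.27, 80.66], [-181.25, 117.63], [-171.15, -9.14], [-177.46, 177.46]. Speed limits (degrees/s): [159.86, 159.86, 180, 180, 180, 180].

INTERFACE

Orientations are given as a 3x3 rotation matrix whose columns are the frame's x, y, z axes.
In Python, from station import r, capture, workorder gives the robot as it stands. The module is installed in compiled form; this text tells all that it offers.
- The arm moves only by the shell command python3 -m crank 'ROWS'. ROWS is JSON, a list of rows, each an object with "delta_rot": the turn, a rotation vector about the tool's x, y, z in rad, a list of three; "linear": the shift along the tool's x, y, z in m, a list of three; "gripper": the opening in per cent of the stroke, from 0 (shut) to 100 (fully open). A call has 1 to 10 rows; each row shifts and turns the commanded pose from where the row before left it, along the tool's axes as they then stand; what a row does not reach is not made up. A row lasts 1/8 s, in which the tool goes at most 62.5 mm and 10.7 degrees, less where a joint would pass 70% of its speed; a pose out of reach is approached as far as the arm can. A call is refused whole if a number of a shift passes 0.0625 or a number of a turn 0.188, either way. A call with a gripper value outside its range is refused whole. The fingers move at their own pace and stop on an object; the grip force is fixed at half the most. Time passes only in rows, so rows that do not move let the fingers close. It gives the time, the measured TCP pose, the force and the opening at its end, in the units of the state.
- r.sense(): the state, without advancing time (a new reading comes with each control period).
- capture(name): name is "side" or "top" or "wrist"; returns a dict with "img" (384x512x3 uint8, blue, green, red), "fx", "fy", "cx", "cy" (pixels), "world_from_camera" (4x4, takes a point from camera to world coordinates). Camera axes: x right, y down, z forward; pixel columns grow to the right and rows downward; lengths in m; the calibration is good to about 2 mm. A picture is of the moment at which its call begins. There is no depth.
- workorder.finish_job(): hands the job in, once; it reports no verdict.
The state is a dict: "time_s": time; "joints": joint angles; "joint_velocities": joint speeds; "effort": joint torques, N m; "tcp_pos": TCP position; "ee_rot": TCP orientation; "wrist_force": force on the tool from outside, world axes, zero at the start; "moment": the same for the moment, N m; "gripper_width": opening from 0.0 (shut) to 1.0 (fully open).
Only numpy, scipy, OpenCV 4.12 (cv2) and the standard library are available. Lean on these libraries where they do the work, as an engineer would, in place of code of your own. Each camera call takes 0.05 s, during which the arm holds its last target.

TASK

Of the three loose drive hubs for the roller press, pick the one whose keyway and rim notch both line up with the key and the pin of the leaning test shaft, and slide it onto the shaft, boss outwards, until it sits fully home against the shoulder. Then turn the hub clockwise (looking down on the shaft's free end), so that its key drives the shaft round to its stop, and let go. Leave the other two hubs where they lie.

Things in the scene. Friction and masses are not known exactly. Their poses are not given: they have to be found in the camera images.
- hub_a_mid (a point): Loose grey metal hub, boss up, 40 mm high: flange d80 x 10 mm, on it a square boss 44 x 44 x 30 mm, sides parallel to x and y. Through bore 27 mm, its keyway on the +x side, 10 mm wide, to radius 18.5 mm. Rim notch 14 mm wide, 11 mm deep on the +y side (boss side seen: 90 deg anticlockwise of the keyway). Point: hub's centre, on the bore axis 20 mm above the underside; z up the bore to the boss end. 0.25 kg.
- hub_b_mid (a point): Loose grey metal hub, boss up, 40 mm high: flange d80 x 10 mm, on it a square boss 44 x 44 x 30 mm, sides parallel to x and y. Through bore 27 mm, its keyway on the +x side, 10 mm wide, to radius 18.5 mm. Rim notch 14 mm wide, 11 mm deep on the -y side (boss side seen: 90 deg clockwise of the keyway). Point: hub's centre, on the bore axis 20 mm above the underside; z up the bore to the boss end. 0.25 kg.
- hub_c_mid (a point): Loose grey metal hub, boss up, 40 mm high: flange d80 x 10 mm, on it a square boss 44 x 44 x 30 mm, sides parallel to x and y. Through bore 27 mm, its keyway on the +x side, 10 mm wide, to radius 18.5 mm. Rim notch 14 mm wide, 11 mm deep on the -x side (opposite the keyway). Point: hub's centre, on the bore axis 20 mm above the underside; z up the bore to the boss end. 0.25 kg.
- shaft_seat (a point): Centre of the test shaft's shoulder face (disc d84 x 8 mm), where the hub's underside rests when home; 95 mm above the table. The frame turns with the shaft: z along the shaft to its free end, x to the key. The shaft leans 30 degrees from vertical, free end towards the stand's front.
- shaft_home (a point): Point on the shaft's axis 20 mm above the shoulder, axes as shaft_seat: the hub's centre when home. Steel shaft 24 mm across, 44 mm long, its last 6 mm tapering to 17 mm. Key on its +x side: 8 mm wide, to radius 16.5 mm, reaching 30 mm up from the shoulder.
- pin_top (a point): Top of the pin that stands on the shoulder, 7 mm across, 9.5 mm high, domed, at radius 34 mm on the +y side of shaft_seat (90 deg anticlockwise of the key, seen from the free end). It turns with the shaft. A hub whose notch misses it stays 9 mm proud.
- shaft (a joint): Turn of the test shaft about its axis, rad, growing clockwise seen from its free end; rigid stops at -0.6 and +0.6 (a lug on the shoulder meets posts on the stand). Starts between -0.6 and -0.2; the stop to reach is +0.6. Stays where left; friction 0.12 N m.
- stand: Fixed grey metal test stand that carries the shaft: base plate 150 x 130 x 14 mm, origin on the underside below the shoulder's centre; its -x is its front, the way the shaft leans.
There are look-alikes about, which are no part of the job. Leave any purple or red look-alike of the part that bears hub_a_mid alone.

How it is judged (in metres and radians):
On the way, in this order (a step that is already met when the one before it is completed fails the run):
1. the matching hub is fully home on the shaft before the shaft has been turned far (joint below 0.2) (distance between hub_a_mid and shaft_home below 0.004 m and angle between the z axis of hub_a_mid and the z axis of shaft_seat, either way round below 0.07 rad and value of joint shaft below 0.2 rad), for 0.1 s.
2. the shaft is turned clockwise to its stop with the hub home (distance between hub_a_mid and shaft_home below 0.004 m and angle between the z axis of hub_a_mid and the z axis of shaft_seat, either way round below 0.07 rad and value of joint shaft above 0.53 rad), for 0.1 s.
At the end, for the whole second after the job is handed in: the matching hub is home on the shaft (its centre within 4 mm of shaft_home, its axis within 0.07 rad of the shaft's), the shaft is at its clockwise stop (joint above 0.53), and the hub is at rest and released (all of step 2 and linear speed of hub_a below 0.02 m/s and contact force between the fingers and hub_a below 0.1 N); the robot touches nothing.
It fails at once if one of the other two hubs is moved more than 30 mm (distance of any of hub_b_mid, hub_c_mid from where it was at the start of the episode above 0.03 m).
It also fails if it takes over 45 s, if anything falls off the work surface, if the arm or the gripper's body presses on something with over 40 N, if the wrist force passes 120 N, or if a joint passes its speed limit or range.

## Working session

There is one attempt and no reset: what is moved stays moved. The work goes in short steps, Python scripts to look and compute and a shell command to move; the robot and the scene stay as the last step left them, time stands still between calls to the robot, and variables do not carry over. Pictures are saved under pics/ and viewed, and the job is handed in when it is done.

```bash
mkdir -p pics; cat > h.py <<'E'
import numpy as np, cv2
from station import r, capture, workorder
def shot(cam,name):
    c=capture(cam); cv2.imwrite(f'pics/{name}.png',c['img'])
    np.savez(f'pics/{name}.npz',**{k:np.array(c[k]) for k in c}); return c
def load(name): 
    d=np.load(f'pics/{name}.npz'); return {k:d[k] for k in d.files}
def ray(c,u,v):
    T=c['world_from_camera']; d=T[:3,:3]@np.array([(u-c['cx'])/c['fx'],(v-c['cy'])/c['fy'],1.]); return T[:3,3].copy(),d/np.linalg.norm(d)
def plane(c,u,v,z):
    o,d=ray(c,u,v); return o+d*(z-o[2])/d[2]
def proj(c,P):
    T=np.linalg.inv(c['world_from_camera']); p=T[:3,:3]@np.asarray(P)+T[:3,3]; return np.array([c['fx']*p[0]/p[2]+c['cx'],c['fy']*p[1]/p[2]+c['cy']])
def tri(obs):
    A=np.zeros((3,3));b=np.zeros(3)
    for c,u,v in obs:
        o,d=ray(c,u,v);M=np.eye(3)-np.outer(d,d);A+=M;b+=M@o
    p=np.linalg.solve(A,b)
    return p,[float(np.linalg.norm((np.eye(3)-np.outer(d,d))@(p-o))) for o,d in (ray(*x) for x in obs)]
E
python3 - <<'E'
from h import *
np.set_printoptions(precision=4,suppress=True)
for n in ['side','top','wrist']:
    c=shot(n,n+'0'); print(n,c['fx'],c['fy'],c['cx'],c['cy']);print(c['world_from_camera'])
print(r.sense(), r.grip_point_offset)
E
```

```text
side 356.6666025032506 356.6666025032506 255.20275963443999 190.71502242087297
[[-0.9908 -0.1045  0.0861  0.4225]
 [-0.1353  0.7424 -0.6561  0.5035]
 [ 0.0046 -0.6617 -0.7497  0.6786]
 [ 0.      0.      0.      1.    ]]
top 413.0295939840692 413.0295939840692 256.31117380276373 192.84646462125903
[[-0.0047 -0.9886  0.1503  0.3534]
 [-0.9995  0.0092  0.0292  0.0028]
 [-0.0302 -0.1501 -0.9882  0.9685]
 [ 0.      0.      0.      1.    ]]
wrist 295.585259286041 295.585259286041 255.60891855225094 198.22035522928172
[[-0.3297 -0.9137 -0.2376  0.2693]
 [-0.9441  0.32    0.0794  0.5672]
 [ 0.0035  0.2505 -0.9681  0.3833]
 [ 0.      0.      0.      1.    ]]
{'time_s': 0.15, 'joints': array([ 85.6343,  22.0796,   0.3984,  -0.0217, -68.4099, -14.8185]), 'joint_velocities': array([ 0.1063, -0.1174,  0.1539,  0.2054,  0.1058,  0.0078]), 'effort': array([  0.0002, -39.1054,  18.7586,   4.2222,   0.0124,  -0.0001]), 'tcp_pos': array([0.2052, 0.5899, 0.2217]), 'ee_rot': array([[ 0.9444, -0.3287, -0.0005],
       [-0.3287, -0.9444, -0.0016],
       [ 0.0001,  0.0016, -1.    ]]), 'wrist_force': array([-0.541 ,  0.4996, -0.9023]), 'moment': array([-0.0161,  0.02  ,  0.0088]), 'gripper_width': 1.004416341888645} -0.0187
```

View pics/side0.png

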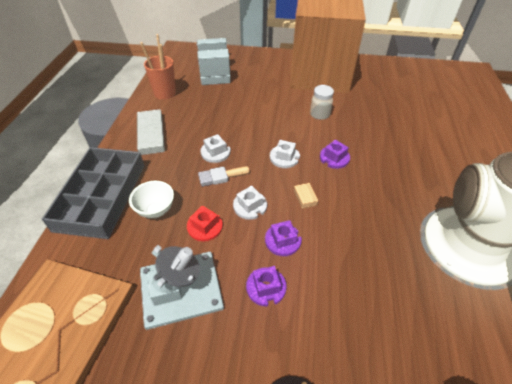

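View pics/top0.png

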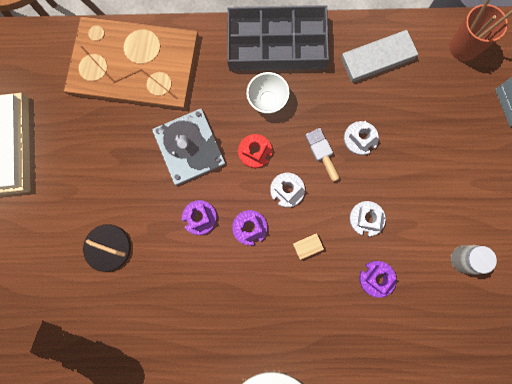

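View pics/wrist0.png

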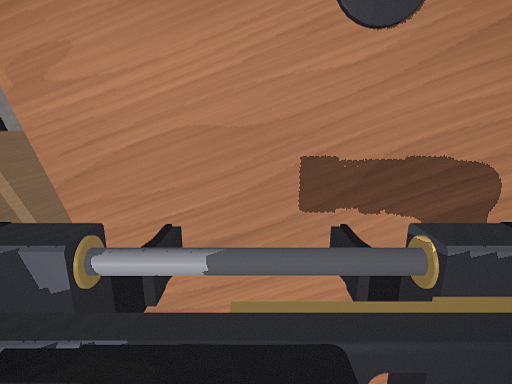

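Three grey hubs appear in the top view at about (288,190), (362,138) and (368,219), and the stand is at about (188,147). I'll zoom in on them.

```bash
python3 - <<'E'
from h import *
t=load('top0');s=load('side0')
def crop(c,u,v,w): return cv2.resize(c['img'][v-w:v+w,u-w:u+w],(260,260),interpolation=cv2.INTER_CUBIC)
a=np.hstack([crop(t,288,190,25),crop(t,362,138,25),crop(t,368,219,25)])
b=np.hstack([crop(s,250,203,25),crop(s,215,149,25),crop(s,285,153,25)])
cv2.imwrite('pics/z1.png',np.vstack([a,b]))
a=np.hstack([cv2.resize(t['img'][102:192,143:233],(400,400),interpolation=cv2.INTER_CUBIC),cv2.resize(s['img'][235:335,130:230],(400,400),interpolation=cv2.INTER_CUBIC)])
cv2.imwrite('pics/z2.png',a)
for n,u,v in [('1',288,190),('2',362,138),('3',368,219)]: 
    P=plane(t,u,v,.02);print(P,proj(s,P))
print(plane(t,188,147,.08))
E
```

```text
[ 0.50367421 -0.04280131  0.02      ] [251.23732319 199.72493579]
[ 0.62589601 -0.21858328  0.02      ] [216.50808357 146.69574672]
[ 0.43491825 -0.22400487  0.02      ] [285.68648959 151.95495233]
[0.59316192 0.18065093 0.08      ]
```

View pics/z1.png

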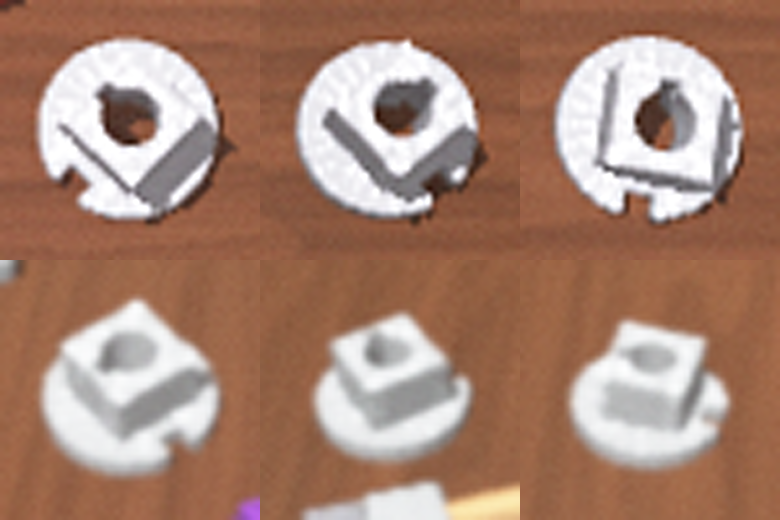

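View pics/z2.png

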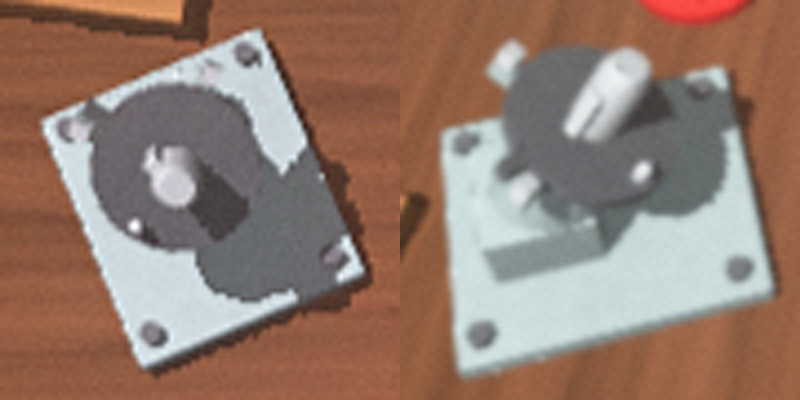

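In the boss-side view, the hub at (288,190) has its keyway at upper left and its notch at lower left. The notch is therefore 90° anticlockwise of the keyway, so this is hub_a. (362,138) is hub_b and (368,219) is hub_c. Next I'll go over hub_a with the wrist camera.

```bash
python3 -m crank '[{"linear":[0.0343,0.0385,0.004],"delta_rot":[0,0,0],"gripper":100},{"linear":[0.0343,0.0385,0.004],"delta_rot":[0,0,0],"gripper":100},{"linear":[0.0343,0.0385,0.004],"delta_rot":[0,0,0],"gripper":100},{"linear":[0.0343,0.0385,0.004],"delta_rot":[0,0,0],"gripper":100},{"linear":[0.0343,0.0385,0.004],"delta_rot":[0,0,0],"gripper":100},{"linear":[0.0343,0.0385,0.004],"delta_rot":[0,0,0],"gripper":100},{"linear":[0.0343,0.0385,0.004],"delta_rot":[0,0,0],"gripper":100},{"linear":[0.0343,0.0385,0.004],"delta_rot":[0,0,0],"gripper":100},{"linear":[0.0343,0.0385,0.004],"delta_rot":[0,0,0],"gripper":100},{"linear":[0.0343,0.0385,0.004],"delta_rot":[0,0,0],"gripper":100}]'
python3 -m crank '[{"linear":[0.0343,0.0385,0.02],"delta_rot":[0,0,0],"gripper":70},{"linear":[0.0343,0.0385,0.02],"delta_rot":[0,0,0],"gripper":70},{"linear":[0,0,0],"delta_rot":[0,0,0.145],"gripper":70},{"linear":[0,0,0],"delta_rot":[0,0,0.145],"gripper":70},{"linear":[0,0,0],"delta_rot":[0,0,0.145],"gripper":70},{"linear":[0,0,0],"delta_rot":[0,0,0],"gripper":70},{"linear":[0,0,0],"delta_rot":[0,0,0],"gripper":70}]'
python3 - <<'E'
from h import *
shot('wrist','w1'); s=r.sense();print(s['tcp_pos'],s['joints'],s['wrist_force'])
E
```

```text
time_s: 1.4
tcp_pos: [0.4031, 0.1123, 0.1826]
ee_rot: [[0.945, -0.328, 0.0], [-0.328, -0.945, 0.0], [0.0, -0.0, -1.0]]
wrist_force: [0.4, 0.1, 1.0]
gripper_width: 1.005
time_s: 2.28
tcp_pos: [0.4422, 0.0187, 0.1425]
ee_rot: [[0.72, -0.694, -0.0], [-0.694, -0.72, -0.0], [-0.0, 0.0, -1.0]]
wrist_force: [-0.6, -0.1, -0.4]
gripper_width: 0.699
[0.44221466 0.01874279 0.14254339] [ 2.35900369e+01  8.99614320e+00 -3.07232643e+01 -1.64045831e-03
 -5.02825209e+01  2.24073420e+01] [-0.13461478 -0.56656295 -0.05785001]
```

View pics/w1.png

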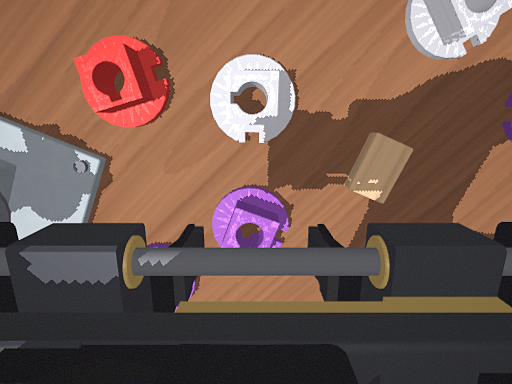

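The wrist view shows hub_a at about (253,97), with its keyway to the left at (235,98) and its notch at the bottom at (256,135). It is square to the tool. The purple look-alike is at (250,215).

```bash
python3 -m crank '[{"linear":[0.04,0,0.01],"delta_rot":[0,0,0],"gripper":70},{"linear":[0,0,0],"delta_rot":[0,0,0],"gripper":70},{"linear":[0,0,0],"delta_rot":[0,0,0],"gripper":70}]'
python3 - <<'E'
from h import *
w=load('w1');x=shot('wrist','w2')
a=cv2.resize(w['img'][42:152,203:303],(400,440),interpolation=cv2.INTER_CUBIC)
b=cv2.resize(x['img'][80:210,193:313],(400,433),interpolation=cv2.INTER_CUBIC)
b=cv2.copyMakeBorder(b,0,7,0,0,cv2.BORDER_CONSTANT)
cv2.imwrite('pics/z3.png',np.hstack([a,b]));cv2.imwrite('pics/w2.png',x['img'])
E
```

```text
time_s: 2.7
tcp_pos: [0.4706, -0.0092, 0.1324]
ee_rot: [[0.718, -0.696, -0.001], [-0.696, -0.718, -0.0], [-0.0, 0.001, -1.0]]
wrist_force: [0.2, 0.8, 0.6]
gripper_width: 0.698
```

View pics/w2.png

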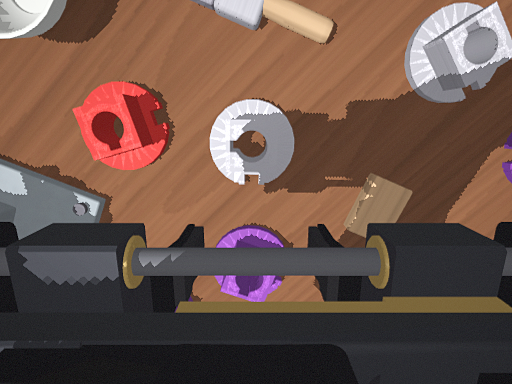

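View pics/z3.png

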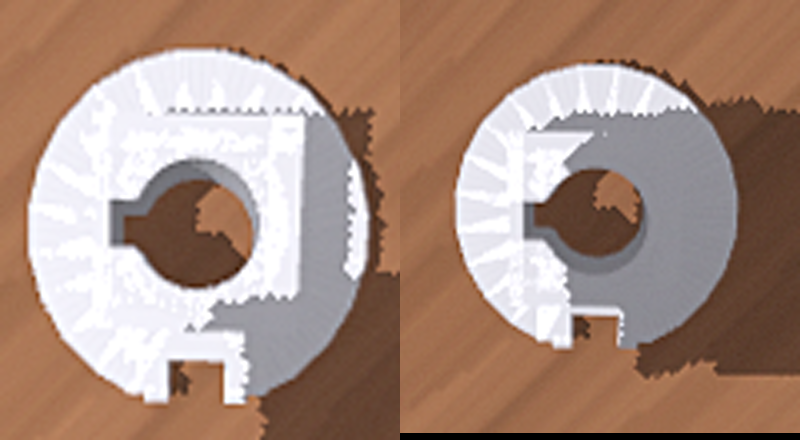

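```bash
cat >> h.py <<'E'
def greymask(c):
    h=cv2.cvtColor(c['img'],cv2.COLOR_BGR2HSV); return ((h[...,1]<60)&(h[...,2]>90)).astype(np.uint8)*255
def blob(m,u,v):
    n,l,st,ce=cv2.connectedComponentsWithStats(m); k=[l[b,a] for b in range(v-20,v+20) for a in range(u-20,u+20) if l[b,a]]
    k=np.bincount(k).argmax(); return (l==k).astype(np.uint8)*255
E
python3 - <<'E'
from h import *
np.set_printoptions(precision=4,suppress=True)
obs=[]
for n,u,v in [('w1',253,97),('w2',252,142),('top0',288,190)]:
    c=load(n);b=blob(greymask(c),u,v)
    cs=max(cv2.findContours(b,cv2.RETR_EXTERNAL,cv2.CHAIN_APPROX_NONE)[0],key=len)
    e=cv2.fitEllipse(cv2.convexHull(cs)); print(n,e,cv2.boundingRect(cs))
    P=plane(c,*e[0],.006);print(' centre at z=6mm',P)
    obs.append((c,*e[0]))
print('tri w1,w2',tri(obs[:2]));print('tri all',tri(obs))
E
```

```text
w1 ((252.18702697753906, 98.63553619384766), (85.55403900146484, 90.10599517822266), 1.6363909244537354) (210, 54, 86, 89)
 centre at z=6mm [ 0.5084 -0.0421  0.006 ]
w2 ((251.4622344970703, 142.10585021972656), (84.93206024169922, 87.09062194824219), 1.4540126323699951) (209, 99, 86, 86)
 centre at z=6mm [ 0.5082 -0.0415  0.006 ]
top0 ((287.0223083496094, 189.49160766601562), (34.470420837402344, 34.866512298583984), 134.90025329589844) (270, 173, 35, 34)
 centre at z=6mm [ 0.5071 -0.0412  0.006 ]
tri w1,w2 (array([ 0.5083, -0.0418,  0.0101]), [0.00012630785959661365, 0.0001263078595962975])
tri all (array([ 0.5082, -0.0417,  0.0022]), [0.0007926608246110806, 0.0003468635708526889, 0.0004990792672245124])
```

```bash
python3 - <<'E'
from h import *
a=load('w1');b=load('w2')
p,e=tri([(a,230.5,92),(b,230.2,140.9)]);q,f=tri([(a,230.5,103.2),(b,230.2,152)])
print(p,e,q,f)
m=(p+q)/2;m2=np.array([plane(a,230.5,97.6,.04),plane(b,230.2,146.4,.04)]).mean(0);C=np.array([.5083,-.0418])
d=m2[:2]-C;print(np.degrees(np.arctan2(d[1],d[0])),np.linalg.norm(d))
s=r.sense();R=s['ee_rot'];print(s['tcp_pos'],R.T@(np.array([*C,.013])-s['tcp_pos']))
E
```

```text
[ 0.52281968 -0.03121597  0.04093998] [8.145424050361931e-05, 8.145424050374826e-05] [ 0.51631809 -0.02485353  0.0427858 ] [7.175738380421864e-05, 7.175738380411875e-05]
50.584893335285 0.017937526209677375
[ 0.4706055  -0.00897324  0.13255649] [ 0.04994343 -0.00265095  0.11954435]
```

Boss top triangulates to z≈41 mm and the flange edge to about 5–10 mm, which agrees with the text. I'll move over the hub and go down.

```bash
python3 -m crank '[{"linear":[0.025,-0.0013,0],"delta_rot":[0,0,0],"gripper":70},{"linear":[0.025,-0.0013,0.02],"delta_rot":[0,0,0],"gripper":70},{"linear":[0,0,0.03],"delta_rot":[0,0,0],"gripper":70},{"linear":[0,0,0.03],"delta_rot":[0,0,0],"gripper":70},{"linear":[0,0,0.02],"delta_rot":[0,0,0],"gripper":70},{"linear":[0,0,0.013],"delta_rot":[0,0,0],"gripper":70},{"linear":[0,0,0.006],"delta_rot":[0,0,0],"gripper":70},{"linear":[0,0,0],"delta_rot":[0,0,0],"gripper":70},{"linear":[0,0,0],"delta_rot":[0,0,0],"gripper":70}]'
python3 - <<'E'
from h import *
x=shot('side','s2');cv2.imwrite('pics/z4.png',cv2.resize(x['img'][120:280,170:330],(560,560),interpolation=cv2.INTER_CUBIC))
E
```

```text
time_s: 3.88
tcp_pos: [0.5093, -0.0419, 0.0143]
ee_rot: [[0.718, -0.696, 0.002], [-0.696, -0.718, 0.0], [0.001, -0.001, -1.0]]
wrist_force: [-0.2, -1.1, 0.3]
gripper_width: 0.692
```

View pics/z4.png

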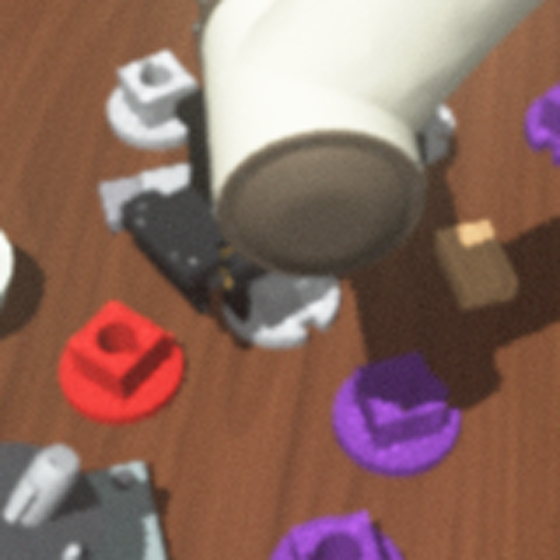

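The fingers straddle the boss of hub_a, and nothing else is close. Now close and lift.

```bash
python3 -m crank '[{"linear":[0,0,0],"delta_rot":[0,0,0],"gripper":0},{"linear":[0,0,0],"delta_rot":[0,0,0],"gripper":0},{"linear":[0,0,0],"delta_rot":[0,0,0],"gripper":0},{"linear":[0,0,0],"delta_rot":[0,0,0],"gripper":0},{"linear":[0,0,0],"delta_rot":[0,0,0],"gripper":0},{"linear":[0,0,-0.02],"delta_rot":[0,0,0],"gripper":0},{"linear":[0,0,-0.04],"delta_rot":[0,0,0],"gripper":0},{"linear":[0,0,-0.05],"delta_rot":[0,0,0],"gripper":0},{"linear":[0,0,-0.05],"delta_rot":[0,0,0],"gripper":0},{"linear":[0,0,-0.04],"delta_rot":[0,0,0],"gripper":0}]'
python3 -m crank '[{"linear":[-0.03,-0.036,0],"delta_rot":[0,0,0],"gripper":0},{"linear":[-0.03,-0.036,0],"delta_rot":[0,0,0],"gripper":0},{"linear":[-0.03,-0.036,0],"delta_rot":[0,0,0],"gripper":0},{"linear":[-0.03,-0.036,0],"delta_rot":[0,0,0],"gripper":0},{"linear":[-0.03,-0.036,0],"delta_rot":[0,0,0],"gripper":0},{"linear":[-0.03,-0.036,0],"delta_rot":[0,0,0],"gripper":0},{"linear":[0,0,0],"delta_rot":[0,0,0],"gripper":0},{"linear":[0,0,0],"delta_rot":[0,0,0],"gripper":0}]'
python3 - <<'E'
from h import *
x=shot('wrist','w3');print(r.sense()['joints'])
x=shot('side','s3');x=shot('top','t3')
E
```

```text
time_s: 5.18
tcp_pos: [0.5079, -0.0421, 0.2146]
ee_rot: [[0.718, -0.696, -0.001], [-0.696, -0.718, 0.001], [-0.001, 0.0, -1.0]]
wrist_force: [0.5, 0.1, -4.2]
gripper_width: 0.505
time_s: 6.18
tcp_pos: [0.5288, 0.2378, 0.2121]
ee_rot: [[0.718, -0.696, -0.003], [-0.696, -0.718, -0.002], [-0.001, 0.003, -1.0]]
wrist_force: [0.0, -0.3, -3.5]
gripper_width: 0.5
[ 4.01451818e+01  1.81528411e+01 -6.85767289e+00 -2.80449588e-02
 -6.51401499e+01  5.72121005e+00]
```

View pics/w3.png

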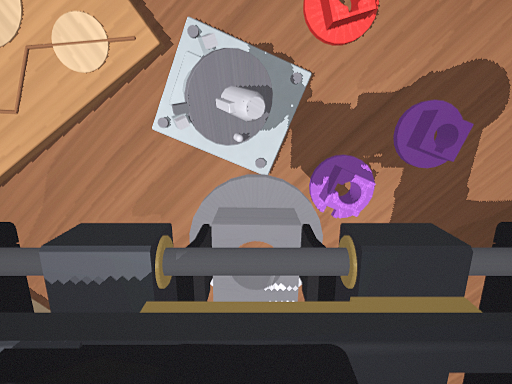

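View pics/s3.png

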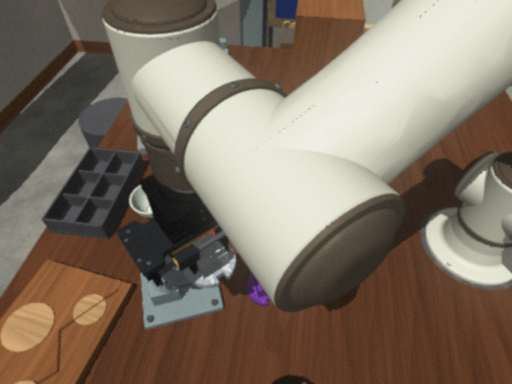

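hub_a is gripped at 43.5 mm opening. In the wrist view the shoulder disc is centred near (232,95), the shaft tip near (245,103), the key at about (222,102) and the pin at about (238,139). I'll take a second view from a shifted pose for stereo.

```bash
python3 -m crank '[{"linear":[0.01,0.04,-0.01],"delta_rot":[0,0,0],"gripper":0},{"linear":[0.01,0.04,-0.01],"delta_rot":[0,0,0],"gripper":0},{"linear":[0,0,0],"delta_rot":[0,0,0],"gripper":0},{"linear":[0,0,0],"delta_rot":[0,0,0],"gripper":0}]'
python3 - <<'E'
from h import *
x=shot('wrist','w4')
w=load('w3')
a=cv2.resize(w['img'][10:180,145:315],(800,800),interpolation=cv2.INTER_CUBIC)[:600]
cv2.imwrite('pics/z5.png',a)
E
```

```text
time_s: 6.82
tcp_pos: [0.4887, 0.1665, 0.234]
ee_rot: [[0.717, -0.697, 0.001], [-0.697, -0.717, 0.001], [0.0, -0.001, -1.0]]
wrist_force: [0.6, 0.1, -3.1]
gripper_width: 0.507
```

View pics/w4.png

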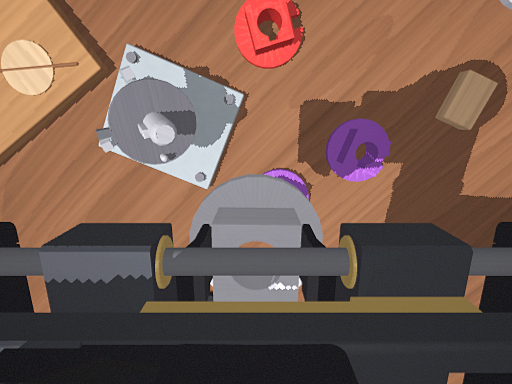

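View pics/z5.png

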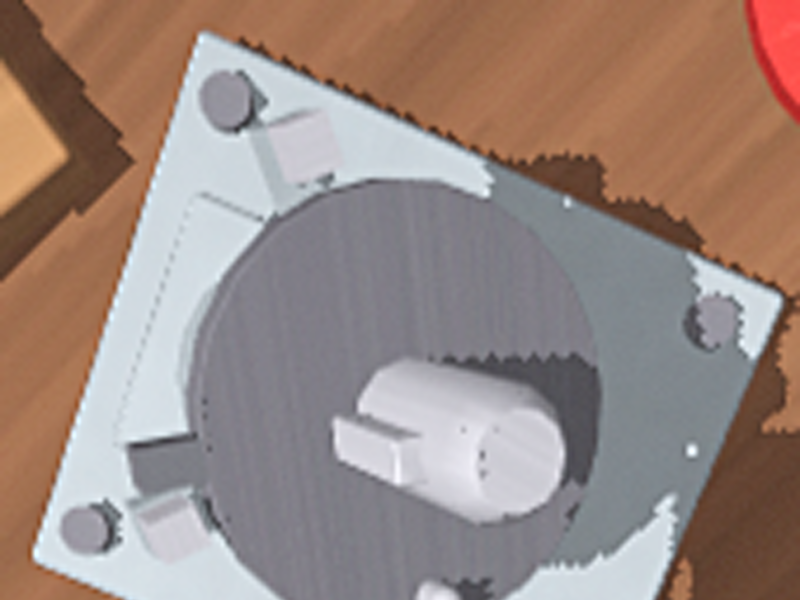

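```bash
python3 - <<'E'
from h import *
w=load('w3');x=load('w4')
a=cv2.resize(w['img'][40:152,180:280],None,fx=6,fy=6,interpolation=cv2.INTER_CUBIC)[:600]
cv2.imwrite('pics/z6.png',cv2.resize(w['img'][45:155,178:290],None,fx=5.4,fy=5.4,interpolation=cv2.INTER_CUBIC))
cv2.imwrite('pics/z7.png',cv2.resize(x['img'][70:170,95:205],None,fx=6,fy=6,interpolation=cv2.INTER_CUBIC))
E
```

```text
(no output)
```

View pics/z6.png

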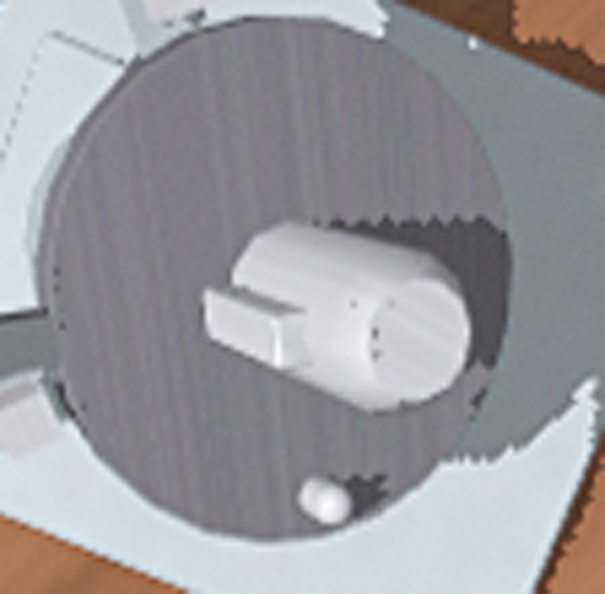

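View pics/z7.png

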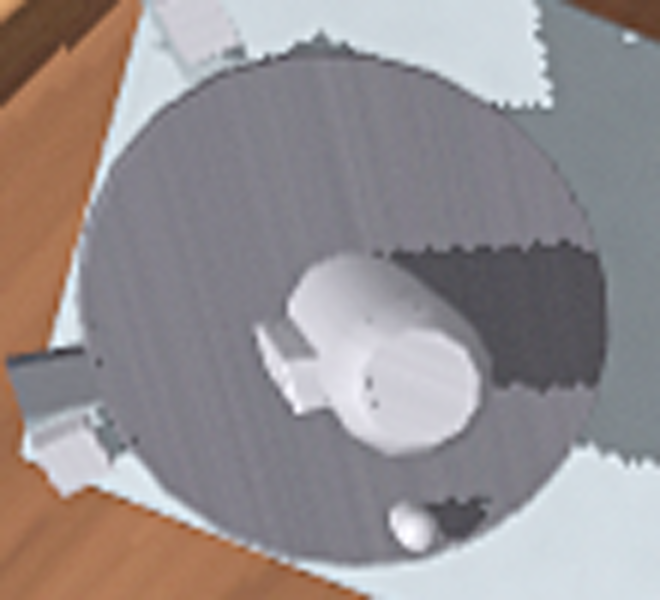

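```bash
cat > m.py <<'E'
from h import *
np.set_printoptions(precision=4,suppress=True)
A=load('w3');B=load('w4')
fa=lambda p:np.array(p,float)/5.4+[178-.4,45-.4]
fb=lambda p:np.array(p,float)/6+[95-.4,70-.4]
def T(a,b): return tri([(A,*fa(a)),(B,*fb(b))])
tip=T((421,340),(421,391));pin=T((334,502),(418,530))
ra=fa([(290,17),(400,50),(475,130),(511,250),(490,385),(445,455),(350,520),(260,540),(150,490)])
rb=fb([(320,58),(450,75),(560,165),(605,280),(590,400),(520,495),(410,556),(330,563),(200,510),(110,400),(80,280),(125,150),(210,85)])
ea=cv2.fitEllipse(ra.astype(np.float32));eb=cv2.fitEllipse(rb.astype(np.float32));
sh=tri([(A,*ea[0]),(B,*eb[0])])
print('tip',tip);print('pin',pin);print('shoulder',sh,ea,eb)
ax=tip[0]-sh[0];print('len',np.linalg.norm(ax),'lean',np.degrees(np.arccos(ax[2]/np.linalg.norm(ax))),'dir',np.degrees(np.arctan2(ax[1],ax[0])))
# plate corners / bolts, table: yaw from top plate corners z=.014
E
python3 m.py
python3 - <<'E'
from h import *
x=load('w3');cv2.imwrite('pics/z8.png',cv2.resize(x['img'][10:180,145:315],None,fx=3.5,fy=3.5,interpolation=cv2.INTER_CUBIC))
E
```

```text
tip (array([0.5845, 0.182 , 0.1342]), [0.00023782064548836287, 0.00023782064548820916])
pin (array([0.577 , 0.21  , 0.0925]), [0.00020480283045470318, 0.00020480283045441595])
shoulder (array([0.6085, 0.1899, 0.0975]), [8.29421935310219e-05, 8.294219353115515e-05]) ((230.2338104248047, 95.93904113769531), (84.1153335571289, 96.3864974975586), 6.26171350479126) ((151.99703979492188, 120.56517791748047), (83.89563751220703, 88.20498657226562), 113.72631072998047)
len 0.04454212856834316 lean 34.531846300193045 dir -161.94679430837286
```

View pics/z8.png

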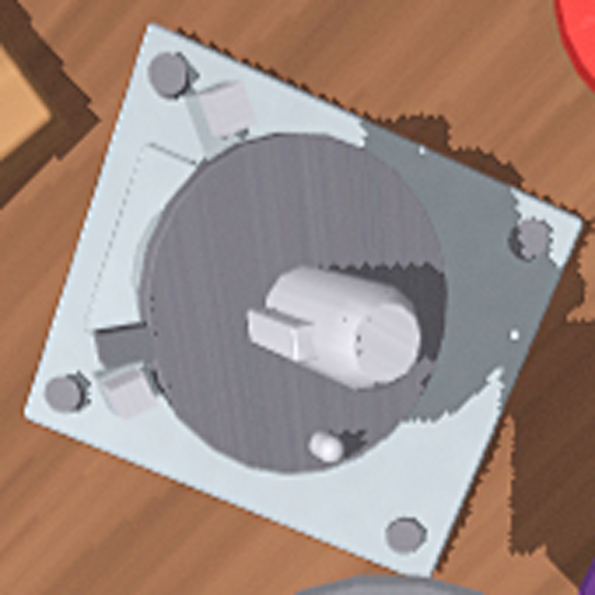

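```bash
cat >> m.py <<'E'
c=[np.array(p)/3.5+[144.6,9.6] for p in [(150,25),(583,217),(435,578),(25,412)]]
W=[plane(A,*p,.014)[:2] for p in c]
for i in range(4):
    d=W[(i+1)%4]-W[i];print('edge',np.linalg.norm(d),np.degrees(np.arctan2(d[1],d[0])))
print('plate centre',np.mean(W,0))
# yaw of stand +x
e=[np.degrees(np.arctan2(*(W[i]-W[j])[::-1])) for i,j in [(0,1),(3,2)]]+[np.degrees(np.arctan2(*(W[i]-W[j])[::-1]))-90 for i,j in [(3,0),(2,1)]]
yaw=np.mean(e);print('yaw',e,yaw)
y=np.radians(yaw);fx=np.array([np.cos(y),np.sin(y),0]);fy=np.array([-fx[1],fx[0],0]);u=-.5*fx+np.array([0,0,.866])
s1=tip[0]-.044*u
print('u',u,'seat from tip',s1,'from ellipse',sh[0])
# rim rays cut with shoulder plane (z from s1), circle fit
e1=np.cross(fy,u)  # in-plane 'stand x'
for seat in (s1,sh[0],np.array([s1[0],s1[1],.095])):
  for C,rp in((A,ra),(B,rb)):
    P=[]
    for q in rp:
        o,d=ray(C,*q);P.append(o+d*((seat-o)@u)/(d@u)-seat)
    P=np.array(P);X=np.c_[P@e1,P@fy];M=np.c_[2*X,np.ones(len(X))];k=np.linalg.lstsq(M,(X**2).sum(1),rcond=None)[0]
    print(' circle centre(world)',seat+k[0]*e1+k[1]*fy,'R',np.sqrt(k[2]+k[0]**2+k[1]**2))
p=pin[0]-s1;print('pin: along',p@u,'r',np.hypot(p@e1,p@fy),'ang from stand x',np.degrees(np.arctan2(p@fy,p@e1)))
for C,q in((A,fa((334,502))),(B,fb((418,530)))):
    o,d=ray(C,*q);P=o+d*((s1+.0095*u-o)@u)/(d@u)-s1;print(' pin ray',np.hypot(P@e1,P@fy),np.degrees(np.arctan2(P@fy,P@e1)))
E
python3 m.py
```

```text
tip (array([0.5845, 0.182 , 0.1342]), [0.00023782064548836287, 0.00023782064548820916])
pin (array([0.577 , 0.21  , 0.0925]), [0.00020480283045470318, 0.00020480283045441595])
shoulder (array([0.6085, 0.1899, 0.0975]), [8.29421935310219e-05, 8.294219353115515e-05]) ((230.2338104248047, 95.93904113769531), (84.1153335571289, 96.3864974975586), 6.26171350479126) ((151.99703979492188, 120.56517791748047), (83.89563751220703, 88.20498657226562), 113.72631072998047)
len 0.04454212856834316 lean 34.531846300193045 dir -161.94679430837286
edge 0.14747502442249696 -156.12666118441848
edge 0.12704084477659522 114.33442279717164
edge 0.1502554259103136 23.607917955572244
edge 0.12635288908126166 -66.92316273771172
plate centre [0.6141 0.1933]
yaw [np.float64(23.87333881558153), np.float64(23.607917955572244), np.float64(23.07683726228828), np.float64(24.33442279717164)] 23.72312920765342
u [-0.4578 -0.2012  0.866 ] seat from tip [0.6046 0.1909 0.0961] from ellipse [0.6085 0.1899 0.0975]
 circle centre(world) [0.605  0.19   0.0961] R 0.040795880750256155
 circle centre(world) [0.6054 0.1898 0.0963] R 0.040929390843144765
 circle centre(world) [0.6051 0.19   0.0957] R 0.040851092663478396
 circle centre(world) [0.6055 0.1899 0.0959] R 0.040975315291364584
 circle centre(world) [0.6051 0.19   0.0951] R 0.04095097744072188
 circle centre(world) [0.6056 0.19   0.0953] R 0.0410583979634322
pin: along 0.005681457142860166 r 0.03337473605881802 ang from stand x 120.77334525887564
 pin ray 0.03189472604781241 117.7748884689908
 pin ray 0.03227285152935597 119.86697680465242
```

```bash
cat > g.py <<'E'
from h import *
from scipy.spatial.transform import Rotation as Ro
np.set_printoptions(precision=4,suppress=True)
yaw=np.radians(23.7);fx=np.array([np.cos(yaw),np.sin(yaw),0]);fy=np.array([-fx[1],fx[0],0]);u=-.5*fx+np.array([0,0,.8660254]);e1=np.cross(fy,u)
seat=np.array([.6050,.1904,.0953])
def Rt(th):
    k=np.cos(th)*e1+np.sin(th)*fy;return np.c_[np.cross(k,u),-k,-u]
def go(p,th):
    s=r.sense();R=s['ee_rot'];print('shift(tool)',R.T@(p-s['tcp_pos']),'turn',Ro.from_matrix(R.T@Rt(th)).as_rotvec(),'after-turn shift',Rt(th).T@(p-s['tcp_pos']))
    return s
E
python3 - <<'E'
from g import *
th=np.radians(29.5);R=Rt(th);print(R)
p=seat+.044*u+.06*u-.082*R[:,0];print(p);s=go(p,th);print(s['tcp_pos'],s['joints'])
E
```

```text
[[ 0.7403 -0.4923  0.4578]
 [-0.6255 -0.7539  0.201 ]
 [ 0.2462 -0.4352 -0.866 ]]
[0.4967 0.2208 0.1652]
shift(tool) [-0.0319 -0.0442  0.0684] turn [ 0.471   0.2283 -0.1253] after-turn shift [-0.0447 -0.0148  0.0737]
[0.4888 0.1669 0.2336] [ 36.8694  10.9459 -13.5886  -0.0077 -65.4329   8.9876]
```

```bash
python3 -m crank '[{"linear":[0,0,0],"delta_rot":[0.157,0.076,-0.042],"gripper":0},{"linear":[0,0,0],"delta_rot":[0.157,0.076,-0.042],"gripper":0},{"linear":[0,0,0],"delta_rot":[0.157,0.076,-0.042],"gripper":0},{"linear":[-0.022,-0.0075,0.02],"delta_rot":[0,0,0],"gripper":0},{"linear":[-0.022,-0.0075,0.03],"delta_rot":[0,0,0],"gripper":0},{"linear":[0,0,0],"delta_rot":[0,0,0],"gripper":0},{"linear":[0,0,0],"delta_rot":[0,0,0],"gripper":0}]'
python3 - <<'E'
from g import *
x=shot('wrist','w5');th=np.radians(29.5);R=Rt(th);s=go(seat+.044*u+.06*u-.082*R[:,0],th);print(s['joints'],proj(x,seat),proj(x,seat+.044*u))
E
```

```text
time_s: 7.75
tcp_pos: [0.4896, 0.2089, 0.1925]
ee_rot: [[0.737, -0.497, 0.459], [-0.628, -0.754, 0.192], [0.25, -0.43, -0.867]]
wrist_force: [1.1, 0.4, -3.4]
gripper_width: 0.5
shift(tool) [-0.0093 -0.      0.0296] turn [ 0.0048 -0.0061 -0.0022] after-turn shift [-0.0091  0.0001  0.0297]
[ 40.2789   1.6843 -51.0955  45.8921 -12.0362 -30.3671] [252.6903 117.5722] [252.6135 116.4733]
```

View pics/w5.png

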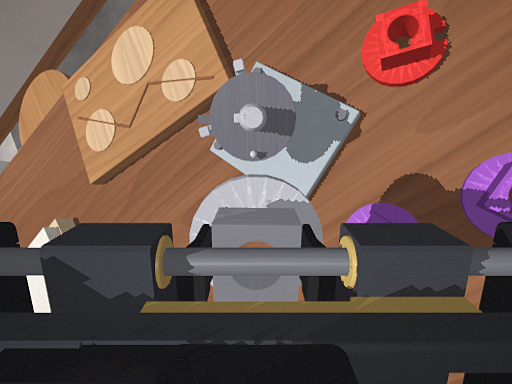

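The camera now looks almost straight down the shaft axis: shaft at (252,117), key to its left at about (238,118), pin at (254,153). hub_a is still held square. I'll zoom in for the key and pin angle.

```bash
python3 - <<'E'
from h import *
x=load('w5');cv2.imwrite('pics/z9.png',cv2.resize(x['img'][65:170,200:305],None,fx=5.7,fy=5.7,interpolation=cv2.INTER_CUBIC))
E
```

```text
(no output)
```

View pics/z9.png

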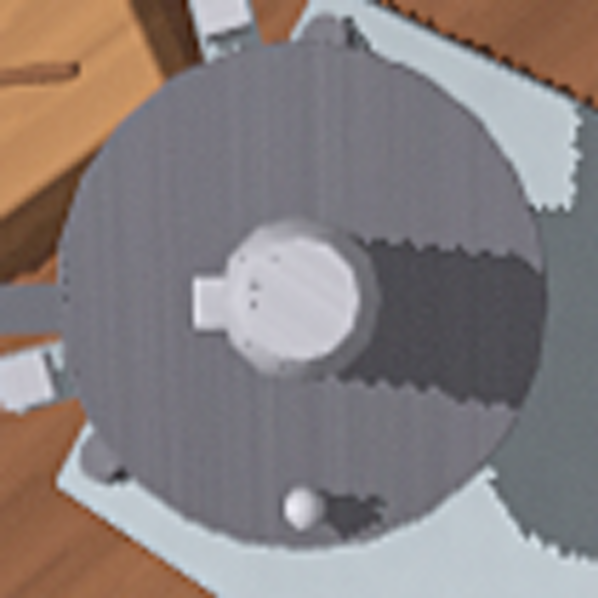

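```bash
python3 - <<'E'
from g import *
x=load('w5');T=np.linalg.inv(x['world_from_camera'])
s=r.sense()
f=lambda q:proj(x,s['ee_rot']@np.array(q)+s['tcp_pos'])
a=np.radians(np.arange(40,141,5))
for z in(.0035,.0135):
    print(z,f((.04,0,z)),f((0,.04,z)),f((0,-.04,z)), min(f((.04*np.sin(t),.04*np.cos(t),z))[1] for t in a))
m=greymask(x);sub=x['img'][165:200,150:360]
g=cv2.cvtColor(x['img'],cv2.COLOR_BGR2HSV)
for col in (246,256,266):print(col,[(rr,tuple(g[rr,col,1:])) for rr in range(168,182)])
cv2.imwrite('pics/z10.png',cv2.resize(x['img'][165:310,170:345],None,fx=4.0,fy=4.0,interpolation=cv2.INTER_CUBIC))
E
```

```text
0.0035 [252.632  173.1958] [319.6521 239.2684] [185.8856 239.4698] 173.19580229143557
0.0135 [252.7397 170.3811] [316.2762 233.1779] [189.4558 233.3605] 170.3810923736542
246 [(168, (np.uint8(19), np.uint8(203))), (169, (np.uint8(19), np.uint8(203))), (170, (np.uint8(19), np.uint8(204))), (171, (np.uint8(19), np.uint8(205))), (172, (np.uint8(20), np.uint8(208))), (173, (np.uint8(21), np.uint8(211))), (174, (np.uint8(20), np.uint8(201))), (175, (np.uint8(16), np.uint8(146))), (176, (np.uint8(17), np.uint8(153))), (177, (np.uint8(14), np.uint8(180))), (178, (np.uint8(11), np.uint8(208))), (179, (np.uint8(11), np.uint8(204))), (180, (np.uint8(10), np.uint8(201))), (181, (np.uint8(11), np.uint8(202)))]
256 [(168, (np.uint8(20), np.uint8(206))), (169, (np.uint8(19), np.uint8(204))), (170, (np.uint8(19), np.uint8(205))), (171, (np.uint8(19), np.uint8(204))), (172, (np.uint8(18), np.uint8(207))), (173, (np.uint8(19), np.uint8(203))), (174, (np.uint8(19), np.uint8(157))), (175, (np.uint8(16), np.uint8(114))), (176, (np.uint8(15), np.uint8(137))), (177, (np.uint8(8), np.uint8(182))), (178, (np.uint8(10), np.uint8(207))), (179, (np.uint8(11), np.uint8(201))), (180, (np.uint8(10), np.uint8(201))), (181, (np.uint8(10), np.uint8(200)))]
266 [(168, (np.uint8(20), np.uint8(206))), (169, (np.uint8(19), np.uint8(205))), (170, (np.uint8(20), np.uint8(206))), (171, (np.uint8(21), np.uint8(205))), (172, (np.uint8(19), np.uint8(206))), (173, (np.uint8(20), np.uint8(209))), (174, (np.uint8(22), np.uint8(198))), (175, (np.uint8(18), np.uint8(100))), (176, (np.uint8(17), np.uint8(120))), (177, (np.uint8(12), np.uint8(176))), (178, (np.uint8(10), np.uint8(226))), (179, (np.uint8(10), np.uint8(214))), (180, (np.uint8(10), np.uint8(208))), (181, (np.uint8(12), np.uint8(209)))]
```

View pics/z10.png

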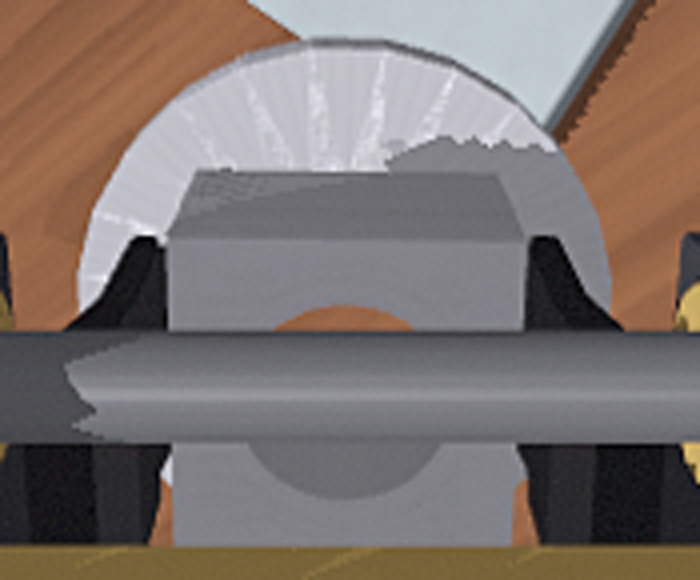

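Key and pin line up with the tool's −y and −x axes to within about 1°. The held hub shows about 3.5 px off its calibrated position, so the wrist camera calibration is roughly 2 mm off. To cancel that, I'll bring the shaft tip to the same camera depth as the hub and measure one relative to the other.

```bash
python3 -m crank '[{"linear":[-0.004,0,0.02],"delta_rot":[0.002,-0.003,0],"gripper":0},{"linear":[-0.004,0,0.02],"delta_rot":[0.002,-0.003,0],"gripper":0},{"linear":[0,0,0.02],"delta_rot":[0,0,0],"gripper":0},{"linear":[0,0,0],"delta_rot":[0,0,0],"gripper":0},{"linear":[0,0,0],"delta_rot":[0,0,0],"gripper":0}]'
python3 - <<'E'
from g import *
x=shot('wrist','w6');th=np.radians(29.5);R=Rt(th);s=go(seat+.044*u-.082*R[:,0],th);print(s['joints'],proj(x,seat),proj(x,seat+.044*u))
E
```

```text
time_s: 8.43
tcp_pos: [0.5128, 0.2256, 0.1625]
ee_rot: [[0.749, -0.507, 0.427], [-0.623, -0.759, 0.191], [0.227, -0.409, -0.884]]
wrist_force: [-0.4, -0.7, -3.1]
gripper_width: 0.499
shift(tool) [-0.0072  0.0087  0.0499] turn [ 0.0306  0.0208 -0.0016] after-turn shift [-0.0082  0.0102  0.0495]
[ 38.6734   7.3276 -49.2868  47.4007  -9.2146 -30.9107] [263.1645 112.5289] [266.8374 111.9294]
```

View pics/w6.png

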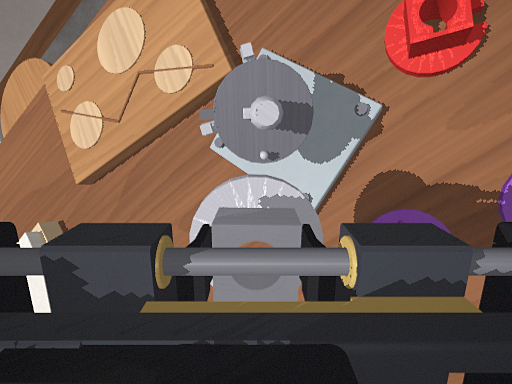

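The tilted pose here ran into joint 5's limit (−9.2°). Before going on I'll fit a small kinematic model to the recorded states to see where joint 5 sits at the insertion pose.

```bash
cat > kin.py <<'E'
import numpy as np
from scipy.optimize import least_squares
from scipy.spatial.transform import Rotation as Ro
def fk(j,p):
    a2,a3,h,L,d1,d2,ae,s4,ax=p; j=np.radians(j)
    e=lambda a,t:Ro.from_euler(a,t).as_matrix()
    R1=e('z',j[0]);p_=R1@(np.array([ax,-d1,h])+a2*np.array([np.sin(j[1]),0,np.cos(j[1])]))
    R=R1@e('y',j[1]-j[2]);p_=p_+R@np.array([a3,0,ae])
    R=R@e('x',s4*j[3]);p_=p_+R@np.array([0,-d2,0])
    R=R@e('y',-j[4]);p_=p_+R@np.array([L,0,0])
    # tool frame: z along link x ; roll
    B=np.c_[[0,-1,0],[0,0,1],[-1,0,0]].astype(float) # columns placeholder
    Rt=R@np.c_[[0,1,0],[0,0,1],[1,0,0]].astype(float)@e('z',-j[5])
    return p_,Rt
E
cat > data.py <<'E'
import numpy as np
D=[([85.6343,22.0796,.3984,-.0217,-68.4099,-14.8185],[.2052,.5899,.2217],[0,0,-1]),
([23.59,8.996,-30.7233,0,-50.2825,22.407],[.4422,.01874,.14254],[0,0,-1]),
([40.145,18.153,-6.858,-.028,-65.14,5.721],[.5288,.2378,.2121],[0,0,-1]),
([36.8694,10.9459,-13.5886,-.0077,-65.4329,8.9876],[.4888,.1669,.2336],[0,0,-1]),
([40.2789,1.6843,-51.0955,45.8921,-12.0362,-30.3671],[.4896,.2089,.1925],[.459,.192,-.867]),
([38.6734,7.3276,-49.2868,47.4007,-9.2146,-30.9107],[.5128,.2256,.1625],[.427,.191,-.884])]
E
python3 - <<'E'
from kin import *; from data import D
np.set_printoptions(precision=4,suppress=True)
for s4 in(1,-1):
    def f(q):
        p=np.r_[q[:7],s4,q[7]];o=[]
        for j,t,z in D:
            P,R=fk(j,p);o+=list(P-t)+list(.1*(R[:,2]-z))
        return o
    s=least_squares(f,[.56,.42,.3,.4,.08,.08,0,0]);print(s4,s.x,s.cost,np.array(s.fun).reshape(-1,6)[:, :])
E
```

```text
1 [ 0.567   0.4092  0.2041  0.3495  0.2846 -0.1256 -0.009   0.0148] 0.0009136674141753367 [[-0.0005  0.0004 -0.0013  0.     -0.0002  0.    ]
 [-0.0006  0.0005  0.0037 -0.     -0.      0.    ]
 [-0.     -0.0001  0.0001 -0.0002 -0.0002  0.    ]
 [-0.0005  0.0005 -0.0004  0.0001  0.      0.    ]
 [-0.0069  0.0102 -0.0013 -0.0193  0.023   0.    ]
 [ 0.0079 -0.0118 -0.0007 -0.0147  0.0184  0.    ]]
-1 [ 0.5666  0.4211  0.1577  0.3064  0.0004  0.1592  0.0009 -0.0002] 4.105593423593508e-07 [[-0.0001  0.0001 -0.0002 -0.     -0.0002  0.    ]
 [ 0.0001  0.0002 -0.0001 -0.     -0.      0.    ]
 [ 0.0002 -0.0003  0.0003 -0.0002 -0.0001  0.    ]
 [-0.0002  0.     -0.0001  0.      0.      0.    ]
 [ 0.0001  0.0001  0.0004  0.0001  0.0002  0.    ]
 [-0.0002 -0.0002 -0.0003  0.     -0.      0.    ]]
```

```bash
cat > ik.py <<'E'
from kin import *
P0=[.5666,.4211,.1577,.3064,.0004,.1592,.0009,-1,-.0002]
lo=np.array([-179.8,-69.3,-61.27,-181.25,-171.15,-177.46]);hi=np.array([179.8,118.1,80.66,117.6,-9.14,177.46])
# tool roll: find B const from start state
def fk2(j):
    p,R=fk(j,P0); return p,R
def ik(p,Rm,n=60,seed0=None,free=False):
    sols=[];rng=np.random.default_rng(0)
    l,h=lo.copy(),hi.copy()
    def f(j):
        a,R=fk2(j);return np.r_[(a-p)*10,Ro.from_matrix(Rm.T@R@C).as_rotvec()]
    seeds=[seed0] if seed0 is not None else [rng.uniform(l,h) for _ in range(n)]
    for s in seeds:
        q=least_squares(f,np.clip(s,l+.1,h-.1),bounds=(l,h))
        if q.cost<1e-8 and not any(np.abs(q.x-t).max()<1 for t in sols): sols.append(q.x)
    return sols
S=[85.6343,22.0796,.3984,-.0217,-68.4099,-14.8185];ES=np.array([[.9444,-.3287,-.0005],[-.3287,-.9444,-.0016],[.0001,.0016,-1]])
C=fk2(S)[1].T@ES
E
python3 - <<'E'
from ik import *
from g import Rt,seat,u
np.set_printoptions(precision=3,suppress=True)
# roll sign check with w6
e=np.array([[.749,-.507,.427],[-.623,-.759,.191],[.227,-.409,-.884]])
print('w6 rot check',np.degrees(Ro.from_matrix(e.T@fk2([38.6734,7.3276,-49.2868,47.4007,-9.2146,-30.9107])[1]@C).as_rotvec()))
for d,th in((.11,29.5),(.06,29.5),(.0135,29.5),(.0135,0),(.0135,-36)):
    R=Rt(np.radians(th));print(d,th,'z %.3f'%(seat+d*u)[2]);[print('  ',x) for x in ik(seat+d*u,R)]
E
```

```text
w6 rot check [-0.005  0.016 -0.01 ]
0.11 29.5 z 0.191
   [ 34.725   6.922 -39.565  21.69  -14.991  -1.096]
0.06 29.5 z 0.147
0.0135 29.5 z 0.107
0.0135 0 z 0.107
0.0135 -36 z 0.107
```

```bash
python3 - <<'E'
import ik
from ik import *
from g import Rt,seat,u
np.set_printoptions(precision=3,suppress=True)
ik.lo[:]=[-180,-120,-120,-360,-180,-360];ik.hi[:]=[180,150,120,360,180,360]
for d,th in((.06,29.5),(.0135,29.5),(.0135,-36)):
    R=Rt(np.radians(th));print(d,th);[print('  ',x) for x in ik(seat+d*u,R,40)]
E
```

```text
Traceback (most recent call last):
AttributeError: 'function' object has no attribute 'lo'
```

```bash
python3 - <<'E'
from ik import *
from g import Rt,seat,u
np.set_printoptions(precision=3,suppress=True)
lo[:]=[-180,-120,-120,-360,-180,-360];hi[:]=[180,150,120,360,180,360]
for d,th in((.06,29.5),(.0135,29.5),(.0135,-36)):
    R=Rt(np.radians(th));print(d,th);[print('  ',x) for x in ik(seat+d*u,R,40)]
E
```

```text
0.06 29.5
   [ 177.257 -106.249  -20.787  -30.516  153.991  204.889]
   [-145.371 -105.462  -26.012  196.303 -160.266 -324.603]
0.0135 29.5
   [ 177.869 -111.279  -21.944  -26.346  150.598  208.906]
   [-145.65  -110.691  -26.879  193.159 -156.056 -327.69 ]
0.0135 -36
   [ 177.869 -111.279  -21.945  -26.345  150.598  143.407]
   [ 177.869 -111.279  -21.945  -26.345  150.598 -216.593]
```

```bash
python3 - <<'E'
from ik import *
from g import Rt,seat,u
np.set_printoptions(precision=3,suppress=True)
lo[:]=[-180,-120,-120,-360,-180,-360];hi[:]=[180,150,120,360,180,360]
def f(j,p,Rm):
    a,R=fk2(j);return np.r_[(a-p)*10,Ro.from_matrix(Rm.T@R@C).as_rotvec()]
j=np.array([34.725,6.922,-39.565,21.69,-14.991,-1.096])
for d in (.11,.1,.09,.08,.07,.06,.05,.04,.03,.02,.0135):
    q=least_squares(f,j,args=(seat+d*u,Rt(np.radians(29.5))),xtol=1e-12,ftol=1e-12,gtol=1e-12,max_nfev=2000);j=q.x;print(d,j,q.cost)
E
```

```text
0.11 [ 34.725   6.922 -39.565  21.69  -14.991  -1.096] 6.705916098646711e-30
0.1 [ 34.27    8.035 -40.339  23.806 -13.132  -2.931] 1.6717694647472373e-30
0.09 [ 33.663   9.142 -41.303  26.722 -11.09   -5.442] 2.7381549409990505e-30
0.08 [ 32.705  10.227 -42.66   31.291  -8.665  -9.317] 9.326947438234555e-29
0.07 [ 30.05   11.197 -45.519  42.734  -4.673 -18.645] 1.7058979133518068e-23
0.06 [ 28.664  12.354 -46.086  46.99   -2.965 -21.769] 3.640725573253082e-05
0.05 [ 29.466  13.659 -44.793  42.522  -3.237 -18.007] 0.00015308234540524826
0.04 [ 30.112  14.96  -43.479  38.255  -3.423 -14.311] 0.0003273011530970628
0.03 [ 30.608  16.251 -42.173  34.25   -3.519 -10.746] 0.0005383027732199701
0.02 [ 30.975  17.532 -40.893  30.521  -3.531  -7.344] 0.0007686323039714902
0.0135 [ 31.156  18.358 -40.079  28.24   -3.498  -5.225] 0.0009218742457545465
```

At the insertion pose joint 5 would need to go past −9°, so the shaft can't be reached with the tool along the hub axis. The fix is to set the hub down and regrasp it with the jaws along the notch direction and the tool tilted about the jaw axis. At the shaft the tool then stands closer to vertical. I'll check which tilts are feasible.

```bash
cat > plan.py <<'E'
from ik import *
from g import seat,u,e1,fy
np.set_printoptions(precision=3,suppress=True)
OFF=.0187
def pose(c,k,up,al,sg,hg):
    """tool pose holding hub: c underside centre, k key dir, up axis, al tilt, sg=+1: y=n, hg height of grasp point above underside"""
    n=np.cross(up,k);z=-np.cos(al)*up-np.sin(al)*k;y=sg*n;x=np.cross(y,z)
    return c+hg*up+OFF*z,np.c_[x,y,z]
def kd(th): return np.cos(th)*e1+np.sin(th)*fy
def f(j,p,Rm):
    a,R=fk2(j);return np.r_[(a-p)*10,Ro.from_matrix(Rm.T@R@C).as_rotvec()]
def sol(p,R,j):
    best=None
    for j6 in(0,90,-90,150,-150,j[5]):
        for j5 in (j[4],-40,-80):
            s=np.array([j[0],j[1],j[2],j[3],j5,j6],float)
            q=least_squares(f,s,args=(p,R),xtol=1e-11,ftol=1e-11)
            if q.cost<1e-9:
                x=q.x.copy();
                for i in (0,3,5): x[i]=(x[i]+180)%360-180
                if best is None or abs(x-j).max()<abs(best-j).max(): best=x
    return best
E
python3 - <<'E'
from plan import *
for al in (15,20,25,30):
  for sg in(1,-1):
    print('alpha',al,'sg',sg)
    for nm,d,th in(('pre',.06,29.5),('home',0,29.5),('home',0,0),('stop',0,-36)):
        p,R=pose(seat+d*u,kd(np.radians(th)),u,np.radians(al),sg,.032)
        x=sol(p,R,np.array([33,15,-30,10,-45,0.]));print('  ',nm,th,x)
E
```

```text
alpha 15 sg 1
   pre 29.5 [ 37.235  14.565 -30.755  21.342 -31.71  -92.921]
   home 29.5 [ 35.813  20.773 -31.894  26.38  -24.609 -97.408]
   home 0 [  33.421   21.654  -22.572    4.859  -31.07  -103.561]
   stop -36 [  28.392   21.731  -16.83   -13.208  -33.747 -118.524]
alpha 15 sg -1
   pre 29.5 [ 37.234  14.566 -30.752  21.338 -31.713  87.083]
   home 29.5 [ 35.813  20.774 -31.891  26.375 -24.612  82.597]
   home 0 [ 33.42   21.654 -22.57    4.855 -31.073  76.442]
   stop -36 [ 28.391  21.732 -16.828 -13.211 -33.749  61.48 ]
alpha 20 sg 1
   pre 29.5 [ 38.079  16.253 -27.333  20.266 -38.539 -92.494]
   home 29.5 [ 36.915  22.304 -27.838  23.524 -32.158 -95.44 ]
   home 0 [  33.029   23.318  -17.945    2.571  -38.894 -101.193]
   stop -36 [  26.464   23.376  -12.125  -16.607  -41.581 -114.483]
alpha 20 sg -1
   pre 29.5 [ 38.079  16.254 -27.331  20.263 -38.542  87.508]
   home 29.5 [ 36.915  22.304 -27.835  23.52  -32.161  84.563]
   home 0 [ 33.029  23.319 -17.943   2.568 -38.897  78.81 ]
   stop -36 [ 26.463  23.376 -12.123 -16.61  -41.582  65.519]
alpha 25 sg 1
   pre 29.5 [ 38
[... 327 characters left out ...]
[ 37.726  24.04  -24.062  21.767 -39.228  85.661]
   home 0 [ 32.637  25.189 -13.605   1.073 -46.272  80.353]
   stop -36 [ 24.772  25.231  -7.804 -18.991 -48.959  68.277]
alpha 30 sg 1
   pre 29.5 [ 39.317  20.189 -20.704  18.836 -51.376 -92.044]
   home 29.5 [ 38.357  25.96  -20.433  20.555 -45.963 -93.64 ]
   home 0 [ 32.267  27.236  -9.436   0.001 -53.328 -98.569]
   stop -36 [  23.297   27.262   -3.706  -20.803  -56.005 -109.767]
alpha 30 sg -1
   pre 29.5 [ 39.316  20.19  -20.702  18.835 -51.378  87.958]
   home 29.5 [ 38.356  25.961 -20.431  20.553 -45.965  86.362]
   home 0 [ 32.266  27.236  -9.435  -0.001 -53.33   81.433]
   stop -36 [ 23.296  27.262  -3.705 -20.805 -56.006  70.235]
```

```bash
python3 - <<'E'
from plan import *
from h import load,plane
t=load('top0')
for n,u_,v in(('spot',150,232),('purple1',200,217),('purple2',250,228),('disc',105,247),('red',255,150),('platefront',178,184)): print(n,plane(t,u_,v,.02))
Z=np.array([0,0,1.])
for c in ([.508,-.042,0],[.42,.26,0]):
  for psi in (46,30,10):
    k=np.array([np.cos(np.radians(psi)),np.sin(np.radians(psi)),0])
    for h in(0,.06):
        p,R=pose(np.array(c)+[0,0,h],k,Z,np.radians(20),1,.0325);print(c,psi,h,sol(p,R,np.array([30,12,-20,0,-90,-90.])))
E
```

```text
spot [0.409 0.277 0.02 ]
purple1 [0.442 0.161 0.02 ]
purple2 [0.416 0.046 0.02 ]
disc [0.375 0.38  0.02 ]
red [0.6   0.033 0.02 ]
platefront [0.52  0.214 0.02 ]
[0.508, -0.042, 0] 46 0 [ 18.577  31.91  -25.234  11.638 -51.342 -71.34 ]
[0.508, -0.042, 0] 46 0.06 [ 18.636  27.071 -22.177  10.557 -59.097 -69.534]
[0.508, -0.042, 0] 30 0 [ 16.224  33.076 -20.636   5.646 -55.885 -80.201]
[0.508, -0.042, 0] 30 0.06 [ 16.235  28.376 -17.841   5.225 -63.347 -79.387]
[0.508, -0.042, 0] 10 0 [ 12.924  33.938 -16.244  -1.156 -59.798 -92.168]
[0.508, -0.042, 0] 10 0.06 [ 12.924  29.346 -13.655  -1.086 -66.978 -92.325]
[0.42, 0.26, 0] 46 0 [ 49.805  32.861 -18.454  -1.522 -58.653 -92.786]
[0.42, 0.26, 0] 46 0.06 [ 49.806  28.124 -15.844  -1.423 -65.997 -93.   ]
[0.42, 0.26, 0] 30 0 [  46.993   33.014  -16.143   -6.614  -60.2   -102.726]
[0.42, 0.26, 0] 30 0.06 [  47.005   28.305  -13.653   -6.221  -67.353 -103.632]
[0.42, 0.26, 0] 10 0 [  43.596   32.557  -14.743  -12.6    -60.172 -115.632]
[0.42, 0.26, 0] 10 0.06 [  43.64    27.807  -12.374  -11.866  -67.123 -117.349]
```

```bash
python3 - <<'E'
from g import *
s=r.sense();R=s['ee_rot'];a=np.radians(-44)
Rd=np.c_[[np.cos(a),np.sin(a),0],[np.sin(a),-np.cos(a),0],[0,0,-1]]
print('shift now',R.T@(np.array([.42,.265,.16])-s['tcp_pos']),'turn',Ro.from_matrix(R.T@Rd).as_rotvec(),s['joints'])
E
```

```text
shift now [-0.0945  0.018  -0.0298] turn [-0.4396 -0.2097  0.1225] [ 38.6734   7.3276 -49.2868  47.4007  -9.2146 -30.9107]
```

```bash
python3 -m crank '[{"linear":[-0.0315,0.006,-0.01],"delta_rot":[0,0,0],"gripper":0},{"linear":[-0.0315,0.006,-0.01],"delta_rot":[0,0,0],"gripper":0},{"linear":[-0.0315,0.006,-0.01],"delta_rot":[0,0,0],"gripper":0},{"linear":[0,0,0],"delta_rot":[-0.147,-0.07,0.041],"gripper":0},{"linear":[0,0,0],"delta_rot":[-0.147,-0.07,0.041],"gripper":0},{"linear":[0,0,0],"delta_rot":[-0.147,-0.07,0.041],"gripper":0},{"linear":[0,0,0],"delta_rot":[0,0,0],"gripper":0},{"linear":[0,0,0],"delta_rot":[0,0,0],"gripper":0}]'
python3 - <<'E'
from g import *
s=r.sense();R=s['ee_rot'];a=np.radians(-44)
Rd=np.c_[[np.cos(a),np.sin(a),0],[np.sin(a),-np.cos(a),0],[0,0,-1]]
print('shift now',Rd.T@(np.array([.42,.265,.0145])-s['tcp_pos']),'turn',Ro.from_matrix(R.T@Rd).as_rotvec(),s['joints'])
E
```

```text
time_s: 9.48
tcp_pos: [0.4662, 0.2431, 0.1822]
ee_rot: [[0.699, -0.648, 0.302], [-0.689, -0.724, 0.041], [0.192, -0.236, -0.952]]
wrist_force: [0.1, -0.1, -3.4]
gripper_width: 0.506
shift now [-0.0484  0.0163  0.1677] turn [-0.2414 -0.1936  0.0138] [ 51.5046   6.7763 -36.5874  21.2786 -35.5415 -20.9018]
```

```bash
python3 -m crank '[{"linear":[0,0,0],"delta_rot":[-0.121,-0.097,0.007],"gripper":0},{"linear":[0,0,0],"delta_rot":[-0.121,-0.097,0.007],"gripper":0},{"linear":[-0.024,0.008,0.03],"delta_rot":[0,0,0],"gripper":0},{"linear":[-0.024,0.008,0.04],"delta_rot":[0,0,0],"gripper":0},{"linear":[0,0,0.04],"delta_rot":[0,0,0],"gripper":0},{"linear":[0,0,0.02],"delta_rot":[0,0,0],"gripper":0},{"linear":[0,0,0],"delta_rot":[0,0,0],"gripper":0},{"linear":[0,0,0],"delta_rot":[0,0,0],"gripper":0}]'
python3 - <<'E'
from g import *
s=r.sense();R=s['ee_rot'];a=np.radians(-44)
Rd=np.c_[[np.cos(a),np.sin(a),0],[np.sin(a),-np.cos(a),0],[0,0,-1]]
print('shift now',Rd.T@(np.array([.42,.265,.0145])-s['tcp_pos']),'turn',Ro.from_matrix(R.T@Rd).as_rotvec(),s['joints'])
E
```

```text
time_s: 10.48
tcp_pos: [0.4212, 0.266, 0.0536]
ee_rot: [[0.719, -0.695, -0.0], [-0.695, -0.719, 0.002], [-0.001, -0.001, -1.0]]
wrist_force: [-0.2, -0.2, -2.5]
gripper_width: 0.502
shift now [-0.0002  0.0015  0.0391] turn [-0.0012  0.0014 -0.0006] [ 50.935   21.2828 -29.4909  -0.1133 -39.1539  -4.8794]
```

```bash
python3 -m crank '[{"linear":[0,0,0.02],"delta_rot":[0,0,0],"gripper":0},{"linear":[0,0,0.012],"delta_rot":[0,0,0],"gripper":0},{"linear":[0,0,0.005],"delta_rot":[0,0,0],"gripper":0},{"linear":[0,0,0.001],"delta_rot":[0,0,0],"gripper":0},{"linear":[0,0,0],"delta_rot":[0,0,0],"gripper":0}]'
```

```text
time_s: 11.1
tcp_pos: [0.4209, 0.2667, 0.0151]
ee_rot: [[0.719, -0.695, -0.001], [-0.695, -0.719, 0.002], [-0.003, -0.001, -1.0]]
wrist_force: [0.7, -1.0, -3.2]
gripper_width: 0.503
```

```bash
python3 -m crank '[{"linear":[0,0,0.001],"delta_rot":[0,0,0],"gripper":0},{"linear":[0,0,0.0005],"delta_rot":[0,0,0],"gripper":0},{"linear":[0,0,0],"delta_rot":[0,0,0],"gripper":60},{"linear":[0,0,0],"delta_rot":[0,0,0],"gripper":70},{"linear":[0,0,0],"delta_rot":[0,0,0],"gripper":70},{"linear":[0,0,-0.04],"delta_rot":[0,0,0],"gripper":70},{"linear":[-0.04,0,-0.05],"delta_rot":[0,0,0],"gripper":70},{"linear":[-0.03,0,-0.03],"delta_rot":[0,0,0],"gripper":70},{"linear":[0,0,0],"delta_rot":[0,0,0],"gripper":70},{"linear":[0,0,0],"delta_rot":[0,0,0],"gripper":70}]'
python3 - <<'E'
from h import *
shot('wrist','w7');shot('top','t7')
E
```

```text
time_s: 12.35
tcp_pos: [0.3708, 0.3137, 0.1315]
ee_rot: [[0.718, -0.696, -0.003], [-0.696, -0.719, 0.001], [-0.003, 0.002, -1.0]]
wrist_force: [-0.2, -0.2, -0.7]
gripper_width: 0.702
```

View pics/w7.png

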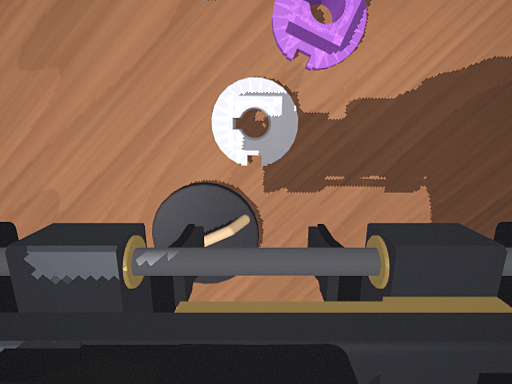

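View pics/t7.png

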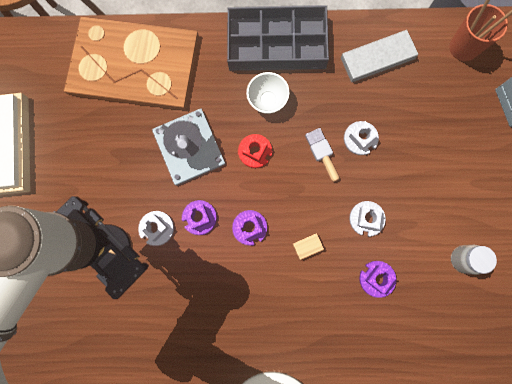

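The hub sits flat at (255,122) in the wrist view and (156,228) in the top view, and nothing else has moved. Its across-jaw position is known from the release, so this measures the camera bias.

```bash
python3 - <<'E'
from h import *
np.set_printoptions(precision=4,suppress=True)
a=np.radians(-44);X=np.array([np.cos(a),np.sin(a)]);Y=np.array([np.sin(a),-np.cos(a)])
T=np.array([.4207,.2667])
for n,u,v in [('w7',255,122),('t7',156,228)]:
    c=load(n);b=blob(greymask(c),u,v)
    cs=max(cv2.findContours(b,cv2.RETR_EXTERNAL,cv2.CHAIN_APPROX_NONE)[0],key=len)
    e=cv2.fitEllipse(cv2.convexHull(cs));P=plane(c,*e[0],.006)[:2];print(n,e,P,'rel to release TCP in tool x,y',(P-T)@X,(P-T)@Y)
E
```

```text
w7 ((254.4066162109375, 121.53045654296875), (86.85173797607422, 90.28254699707031), 3.395026206970215) [0.4199 0.2661] rel to release TCP in tool x,y -0.00018482607872619963 0.001027449141543851
t7 ((155.510498046875, 227.9645233154297), (34.88759994506836, 35.5352897644043), 56.6296272277832) [0.4187 0.2681] rel to release TCP in tool x,y -0.002436501799779116 0.00037595184693500695
```

```bash
cat > pick.py <<'E'
from plan import *
from h import r
Z=np.array([0,0,1.]);k=np.array([.696,.718,0]);k/=np.linalg.norm(k)
c=np.array([.4200,.2674,0.])
p,R=pose(c,k,Z,np.radians(20),1,.0325)
s=r.sense();Rn=s['ee_rot'];q=p-.08*R[:,2]
print('goal',p,'pre',q);print(R)
print('turn',Ro.from_matrix(Rn.T@R).as_rotvec(),'turn euler');print('pre shift now-frame',Rn.T@(q-s['tcp_pos']),'pre shift goal-frame',R.T@(q-s['tcp_pos']),'final shift goal-frame',R.T@(p-s['tcp_pos']))
E
python3 pick.py
```

```text
goal [0.416 0.263 0.015] pre [0.435 0.282 0.09 ]
[[-0.654 -0.718 -0.238]
 [-0.675  0.696 -0.246]
 [ 0.342  0.    -0.94 ]]
turn [-0.27   0.273  1.554] turn euler
pre shift now-frame [ 0.067 -0.022  0.041] pre shift goal-frame [-0.035 -0.067  0.031] final shift goal-frame [-0.035 -0.067  0.111]
```

```bash
python3 -m crank '[{"linear":[0.034,-0.011,0],"delta_rot":[-0.027,0.0273,0.1554],"gripper":70},{"linear":[0,0,0],"delta_rot":[-0.027,0.0273,0.1554],"gripper":70},{"linear":[0,0,0],"delta_rot":[-0.027,0.0273,0.1554],"gripper":70},{"linear":[0,0,0],"delta_rot":[-0.027,0.0273,0.1554],"gripper":70},{"linear":[0,0,0],"delta_rot":[-0.027,0.0273,0.1554],"gripper":70},{"linear":[0,0,0],"delta_rot":[-0.027,0.0273,0.1554],"gripper":70},{"linear":[0,0,0],"delta_rot":[-0.027,0.0273,0.1554],"gripper":70},{"linear":[0,0,0],"delta_rot":[-0.027,0.0273,0.1554],"gripper":70},{"linear":[0,0,0],"delta_rot":[-0.027,0.0273,0.1554],"gripper":70},{"linear":[0,0,0],"delta_rot":[-0.027,0.0273,0.1554],"gripper":70}]'
python3 pick.py; python3 -c "
from h import *
print(r.sense()['joints'])"
```

```text
time_s: 13.7
tcp_pos: [0.4034, 0.2975, 0.1305]
ee_rot: [[-0.657, -0.714, -0.24], [-0.671, 0.7, -0.246], [0.343, -0.001, -0.939]]
wrist_force: [0.4, 0.2, -0.6]
gripper_width: 0.698
goal [0.416 0.263 0.015] pre [0.435 0.282 0.09 ]
[[-0.654 -0.718 -0.238]
 [-0.675  0.696 -0.246]
 [ 0.342  0.    -0.94 ]]
turn [ 0.001 -0.002 -0.005] turn euler
pre shift now-frame [-0.024 -0.033  0.034] pre shift goal-frame [-0.024 -0.033  0.034] final shift goal-frame [-0.024 -0.033  0.114]
[ 53.30088285  25.70723796  -9.81462402  -2.71883176 -74.41859185
 -96.53790925]
```

```bash
python3 -m crank '[{"linear":[-0.012,-0.0165,0.01],"delta_rot":[0,0,0],"gripper":70},{"linear":[-0.012,-0.0165,0.024],"delta_rot":[0,0,-0.005],"gripper":70},{"linear":[0,0,0.03],"delta_rot":[0,0,0],"gripper":70},{"linear":[0,0,0.02],"delta_rot":[0,0,0],"gripper":70},{"linear":[0,0,0],"delta_rot":[0,0,0],"gripper":70},{"linear":[0,0,0],"delta_rot":[0,0,0],"gripper":70}]'
python3 pick.py; python3 - <<'E'
from h import *
x=shot('side','s8');cv2.imwrite('pics/z11.png',cv2.resize(x['img'][180:370,170:380],None,fx=3,fy=3))
E
```

```text
time_s: 14.45
tcp_pos: [0.4238, 0.2713, 0.0448]
ee_rot: [[-0.65, -0.723, -0.236], [-0.68, 0.691, -0.243], [0.339, 0.002, -0.941]]
wrist_force: [0.0, 0.2, 0.1]
gripper_width: 0.702
goal [0.416 0.263 0.015] pre [0.435 0.282 0.09 ]
[[-0.654 -0.718 -0.238]
 [-0.675  0.696 -0.246]
 [ 0.342  0.    -0.94 ]]
turn [-0.     0.003  0.007] turn euler
pre shift now-frame [ 0.001  0.    -0.048] pre shift goal-frame [ 0.001  0.    -0.048] final shift goal-frame [0.001 0.    0.032]
```

View pics/z11.png

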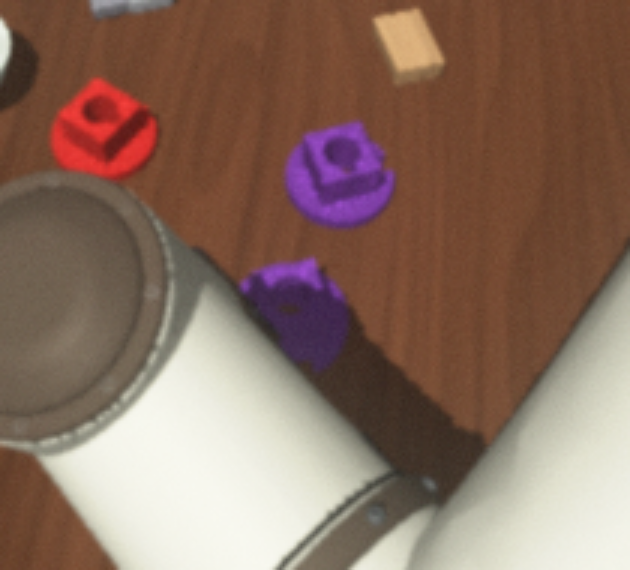

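The side camera's view is blocked by the arm. The measured pose agrees with the goal, so I'll go down and grip.

```bash
python3 -m crank '[{"linear":[0.001,0,0.015],"delta_rot":[0,0,0.005],"gripper":70},{"linear":[0,0,0.010],"delta_rot":[0,0,0],"gripper":70},{"linear":[0,0,0.005],"delta_rot":[0,0,0],"gripper":70},{"linear":[0,0,0],"delta_rot":[0,0,0],"gripper":70}]'
python3 pick.py|tail -2
```

```text
time_s: 15.0
tcp_pos: [0.4149, 0.2631, 0.0166]
ee_rot: [[-0.654, -0.719, -0.237], [-0.676, 0.695, -0.244], [0.34, 0.001, -0.94]]
wrist_force: [-0.5, 0.2, 0.3]
gripper_width: 0.701
turn [0.    0.002 0.001] turn euler
pre shift now-frame [-0.001 -0.001 -0.079] pre shift goal-frame [-0.001 -0.001 -0.079] final shift goal-frame [-0.001 -0.001  0.001]
```

```bash
python3 -m crank '[{"linear":[0,0,0],"delta_rot":[0,0,0],"gripper":0},{"linear":[0,0,0],"delta_rot":[0,0,0],"gripper":0},{"linear":[0,0,0],"delta_rot":[0,0,0],"gripper":0},{"linear":[0,0,0],"delta_rot":[0,0,0],"gripper":0},{"linear":[0,0,0],"delta_rot":[0,0,0],"gripper":0}]'
python3 pick.py|tail -2; python3 - <<'E'
from h import *
shot('wrist','w9'); print(r.sense()['joints'],[r.sense()['tcp_pos'] for _ in range(2)])
E
```

```text
time_s: 15.62
tcp_pos: [0.4153, 0.2636, 0.0172]
ee_rot: [[-0.654, -0.719, -0.236], [-0.676, 0.695, -0.243], [0.339, 0.001, -0.941]]
wrist_force: [0.0, 0.9, 1.8]
gripper_width: 0.501
turn [0.    0.003 0.001] turn euler
pre shift now-frame [-0.001 -0.001 -0.078] pre shift goal-frame [-0.    -0.001 -0.078] final shift goal-frame [-0.    -0.001  0.002]
[ 50.34894499  32.97676864 -17.59817643  -1.78578564 -59.19465803
 -93.21226448] [array([0.41525977, 0.26360263, 0.01718723]), array([0.41525977, 0.26360263, 0.01718723])]
```

View pics/w9.png

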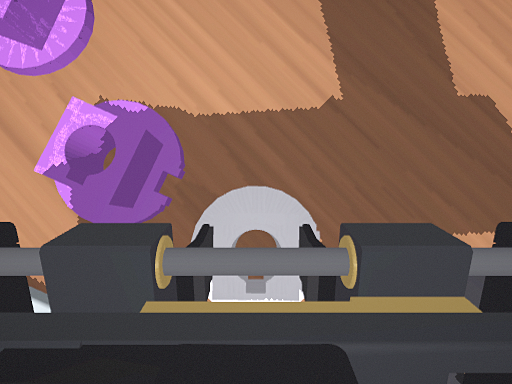

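Gripped at 43.6 mm. The view shows hub_a in the jaws with its keyway at the bottom, near (256,287), and the purple look-alike clear of it. I'll record the hub's pose in the tool frame and plan a view of the shaft at the insertion orientation.

```bash
cat > hold.py <<'E'
from plan import *
from h import *
import json,os
def save():
    s=r.sense();R=s['ee_rot'];P=s['tcp_pos'];n=R[:,1].copy();n[2]=0;n/=np.linalg.norm(n);k=np.cross(n,[0,0,1.])
    T=np.array([.4207,.2667,0]);c=np.array([P[0],P[1],0]);c=c+((T-c)@k)*k
    Rh=np.c_[k,n,[0,0,1.]];np.savez('hub.npz',c=R.T@(c-P),R=R.T@Rh);print('c',c,'tool',R.T@(c-P));print(R.T@Rh)
def target(c,k,up):  # tool pose so that hub underside is at c, key dir k, axis up
    H=np.load('hub.npz');Rh=np.c_[k,np.cross(up,k),up];R=Rh@H['R'].T;return c-R@H['c'],R
def rep(p,R):
    s=r.sense();Rn=s['ee_rot'];print('turn',Ro.from_matrix(Rn.T@R).as_rotvec(),'shift now',Rn.T@(p-s['tcp_pos']),'shift goal',R.T@(p-s['tcp_pos']),'F',s['wrist_force'],'j',s['joints'])
E
python3 - <<'E'
from hold import *
save()
p,R=target(seat,kd(np.radians(29.5)),u);print('home tcp',p);print(R)
tip=seat+.044*u
v=tip-R@np.array([.085,0,.05]);print('view tcp',v,sol(v,R,np.array([33,15,-30,10,-45,-90.])))
print(sol(p,R,np.array([33,15,-30,10,-45,-90.])))
rep(v,R)
E
```

```text
c [0.419 0.268 0.   ] tool [-0.011 -0.     0.014]
[[-0.941 -0.     0.339]
 [-0.     1.     0.001]
 [-0.339  0.001 -0.941]]
home tcp [0.594 0.182 0.108]
[[-0.618 -0.741  0.263]
 [-0.778  0.625 -0.066]
 [-0.116 -0.246 -0.962]]
view tcp [0.624 0.251 0.191] [ 41.032  22.047 -12.172  17.446 -47.958 -91.202]
[ 36.939  21.977 -27.866  23.292 -32.249 -95.189]
turn [ 0.257 -0.471 -0.039] shift now [-0.069 -0.159 -0.21 ] shift goal [-0.139 -0.205 -0.112] F [-1.227  0.651  2.37 ] j [ 50.349  32.977 -17.598  -1.786 -59.195 -93.212]
```

```bash
python3 -m crank '[{"linear":[0.017,0,-0.047],"delta_rot":[0,0,0],"gripper":0},{"linear":[0.017,0,-0.047],"delta_rot":[0,0,0],"gripper":0},{"linear":[0.017,0,-0.047],"delta_rot":[0,0,0],"gripper":0},{"linear":[0.017,0,-0.047],"delta_rot":[0,0,0],"gripper":0},{"linear":[-0.034,-0.04,-0.005],"delta_rot":[0,0,0],"gripper":0},{"linear":[-0.034,-0.04,-0.005],"delta_rot":[0,0,0],"gripper":0},{"linear":[-0.034,-0.04,-0.005],"delta_rot":[0,0,0],"gripper":0},{"linear":[-0.034,-0.04,-0.005],"delta_rot":[0,0,0],"gripper":0}]'
python3 -m crank '[{"linear":[0,0,0],"delta_rot":[0.086,-0.157,-0.013],"gripper":0},{"linear":[0,0,0],"delta_rot":[0.086,-0.157,-0.013],"gripper":0},{"linear":[0,0,0],"delta_rot":[0.086,-0.157,-0.013],"gripper":0},{"linear":[0,0,0],"delta_rot":[0,0,0],"gripper":0},{"linear":[0,0,0],"delta_rot":[0,0,0],"gripper":0}]'
python3 - <<'E'
from hold import *
p,R=target(seat,kd(np.radians(29.5)),u);tip=seat+.044*u
x=shot('wrist','w10');rep(tip-R@np.array([.085,0,.05]),R);print(proj(x,seat),proj(x,tip))
E
```

```text
time_s: 16.68
tcp_pos: [0.6248, 0.2484, 0.1875]
ee_rot: [[-0.653, -0.718, -0.239], [-0.676, 0.696, -0.244], [0.341, 0.002, -0.94]]
wrist_force: [0.4, 1.9, -3.3]
gripper_width: 0.503
time_s: 17.3
tcp_pos: [0.6237, 0.2486, 0.1892]
ee_rot: [[-0.619, -0.741, 0.262], [-0.777, 0.625, -0.068], [-0.113, -0.246, -0.963]]
wrist_force: [0.7, 0.5, -2.7]
gripper_width: 0.501
turn [-0.001 -0.001 -0.001] shift now [-0.001  0.001 -0.002] shift goal [-0.001  0.001 -0.002] F [-0.244  0.666 -2.885] j [ 40.917  22.131 -12.359  17.556 -47.702 -91.256]
[256.376 123.964] [256.556 101.376]
```

View pics/w10.png

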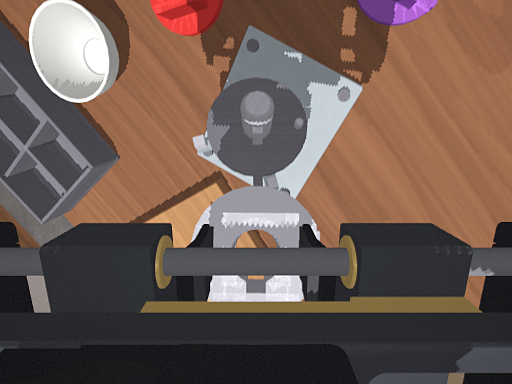

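```bash
python3 - <<'E'
from h import *
x=load('w10');cv2.imwrite('pics/z12.png',cv2.resize(x['img'][70:190,195:325],None,fx=5,fy=5,interpolation=cv2.INTER_CUBIC))
cv2.imwrite('pics/z13.png',cv2.resize(x['img'][180:310,180:335],None,fx=4.5,fy=4.5,interpolation=cv2.INTER_CUBIC))
E
```

```text
(no output)
```

View pics/z12.png

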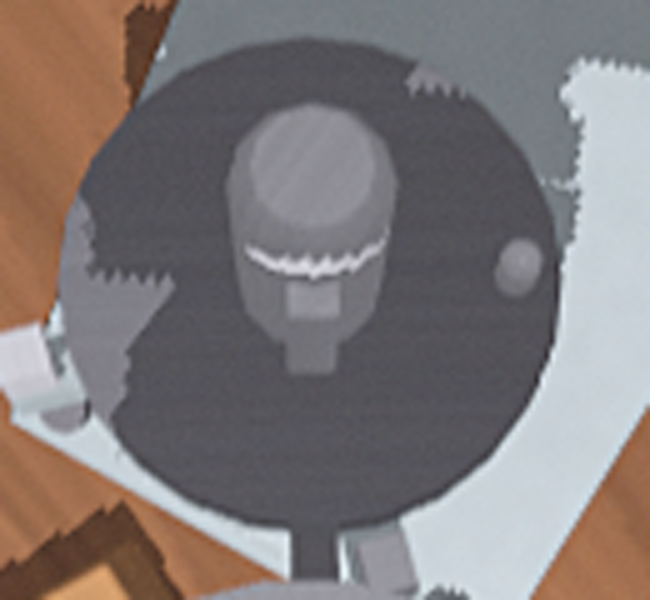

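View pics/z13.png

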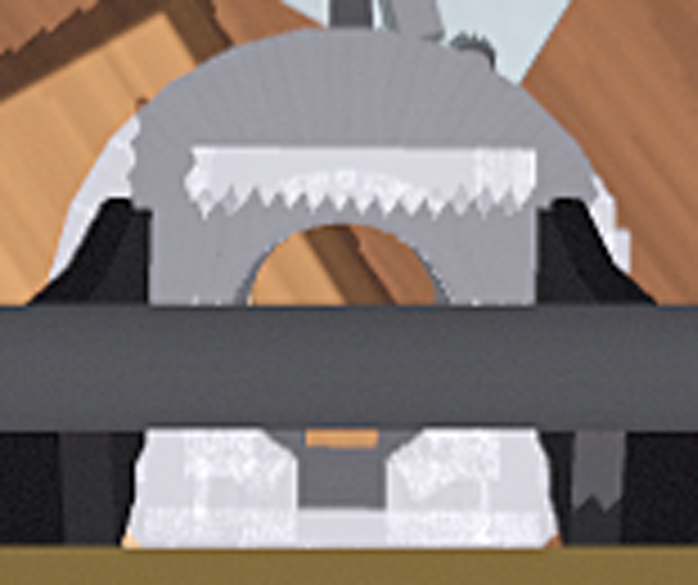

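```bash
python3 - <<'E'
from hold import *
np.set_printoptions(precision=5,suppress=True)
x=load('w10');s=r.sense();R=s['ee_rot'];P=s['tcp_pos'];Pf,Rf=fk2(s['joints']);Rf=Rf@C
print('fk-tcp',Pf-P, Ro.from_matrix(R.T@Rf).as_rotvec())
T=np.linalg.inv(x['world_from_camera'])
Mc=R.T@x['world_from_camera'][:3,:3];tc=R.T@(x['world_from_camera'][:3,3]-P);print('cam in tool',tc);print(Mc)
for z in(-.02,0,.014,.05,.09,.12): print(z,proj(x,P+R@np.array([.04,0,z])))
tip=seat+.044*u;print('tip in tool',R.T@(tip-P))
H=np.load('hub.npz');hc=H['c'];hk=H['R'][:,0];hu=H['R'][:,2]
f=lambda q:proj(x,P+R@q)
print('pred keyway end boss top',f(hc+.04*hu+.0185*hk),'bore far rim top',f(hc+.04*hu-.0135*hk),'boss top -k edge',f(hc+.04*hu-.022*hk),'boss foot -k edge',f(hc+.01*hu-.022*hk),'flange -k rim top',f(hc+.01*hu-.04*hk))
for n in ['w1','w3','w5','w6','w7']:
    pass
E
```

```text
fk-tcp [ 0.00008  0.00031 -0.00028] [-0.00001  0.00001 -0.00003]
cam in tool [ 0.06967  0.00025 -0.16147]
[[-0.00002 -0.96912 -0.24657]
 [ 1.      -0.00009  0.00027]
 [-0.00028 -0.24657  0.96912]]
-0.02 [255.00826 185.68028]
0 [255.06916 178.26494]
0.014 [255.10386 174.03851]
0.05 [255.17274 165.65165]
0.09 [255.22681 159.0672 ]
0.12 [255.25754 155.32494]
tip in tool [0.08385 0.00095 0.04834]
pred keyway end boss top [255.06894 297.48391] bore far rim top [255.07283 233.39262] boss top -k edge [255.07384 216.80482] boss foot -k edge [255.1101  218.45585] flange -k rim top [255.11151 189.49882]
```

The held hub and the shaft are both visible in this one view, so I can compute the hub-to-shaft offset directly in the tool frame. That removes both the pose jitter and the calibration bias.

```bash
python3 - <<'E'
from hold import *
np.set_printoptions(precision=5,suppress=True)
x=load('w10');s=r.sense();R=s['ee_rot'];P=s['tcp_pos']
H=np.load('hub.npz');hc=H['c'];hk=H['R'][:,0];hn=H['R'][:,1];hu=H['R'][:,2]
f=lambda q:proj(x,P+R@q)
z13=lambda u_,v:np.array([u_/4.5+179.6,v/4.5+179.6]);z12=lambda u_,v:np.array([u_/5+194.6,v/5+69.6])
obs=[(.04*hu+.0185*hk,z13(341.5,510)),(.04*hu-.0135*hk,z13(346,225)),(.04*hu-.022*hk,z13(343,148)),(.01*hu-.04*hk,z13(343,28))]
from scipy.optimize import least_squares as ls
q=ls(lambda d:np.concatenate([f(hc+o+d[0]*hk+d[1]*hn)-w for o,w in obs]),[0,0]);print('hub offset k,n',q.x,q.fun)
hub=hc+q.x[0]*hk+q.x[1]*hn
tip=R.T@(seat+.044*u-P);se=R.T@(seat-P);ua=R.T@u
def onplane(px,pt,nrm):
    o,d=ray(x,*px);o=R.T@(o-P);d=R.T@d;return o+d*((pt-o)@nrm)/(d@nrm)
t=onplane(z12(313.5,165),tip,ua);c=onplane(z12(311,284.5),se,ua)
print('tip err k,n',(t-tip)@hk,(t-tip)@hn,'seat err',(c-se)@hk,(c-se)@hn)
g=t*.6+(c+.044*ua)*.4
print('hub axis vs shaft axis angle',np.degrees(np.arccos(ua@hu)))
v=g-hub;print('needed: hub underside to tip level, tool',v,'in hub k,n,u',v@hk,v@hn,v@hu)
np.savez('rel.npz',hub=hub)
E
```

```text
hub offset k,n [-0.00216  0.00044] [ 0.45348  0.13254 -0.5604  -0.44722  0.10267  0.12161 -0.0056   0.23237]
tip err k,n 0.0008585565341509943 0.0005024759243177432 seat err 0.0021506852664103532 0.0003487625115578132
hub axis vs shaft axis angle 0.057838879368268675
needed: hub underside to tip level, tool [0.092   0.00097 0.03301] in hub k,n,u -0.09774067427005828 0.0009688682604886467 0.00013219791658426738
```

```bash
python3 -m crank '[{"linear":[0.004,0,-0.0113],"delta_rot":[0,0,0],"gripper":0},{"linear":[0.031,0.0004,0.011],"delta_rot":[0,0,0],"gripper":0},{"linear":[0.031,0.0003,0.011],"delta_rot":[0,0,0],"gripper":0},{"linear":[0.030,0.0003,0.0111],"delta_rot":[0,0,0],"gripper":0},{"linear":[0,0,0],"delta_rot":[0,0,0],"gripper":0},{"linear":[0,0,0],"delta_rot":[0,0,0],"gripper":0}]'
python3 - <<'E'
from hold import *
p,R=target(seat,kd(np.radians(29.5)),u)
x=shot('wrist','w11');rep(p+.056*u,R);y=shot('side','s11');shot('top','t11')
cv2.imwrite('pics/z14.png',cv2.resize(y['img'][200:340,120:280],None,fx=4,fy=4,interpolation=cv2.INTER_CUBIC))
E
```

```text
time_s: 18.1
tcp_pos: [0.571, 0.1743, 0.1587]
ee_rot: [[-0.618, -0.74, 0.266], [-0.777, 0.626, -0.066], [-0.118, -0.247, -0.962]]
wrist_force: [-0.2, 0.4, -3.4]
gripper_width: 0.505
turn [-0.002  0.002 -0.   ] shift now [0.004 0.    0.002] shift goal [0.004 0.    0.002] F [ 0.178  0.317 -3.111] j [ 38.21   16.458 -26.855  20.289 -38.527 -92.571]
```

View pics/w11.png

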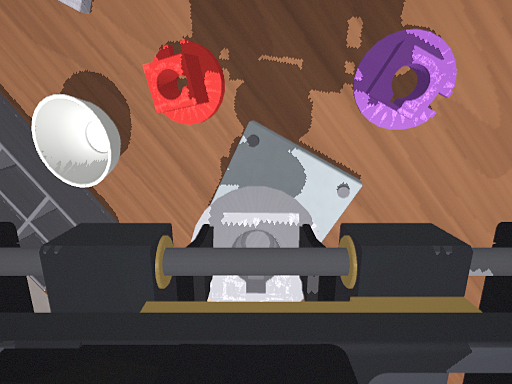

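View pics/z14.png

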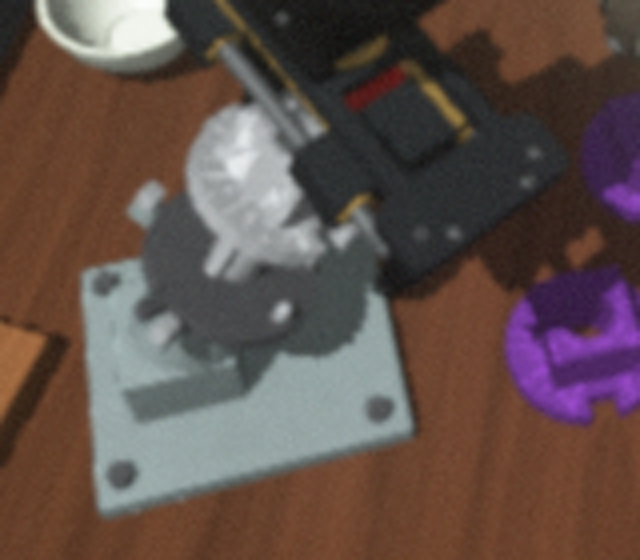

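The hub is poised over the shaft, and the shaft shows through the bore. Zooming in.

```bash
python3 - <<'E'
from hold import *
np.set_printoptions(precision=5,suppress=True)
x=load('w11');cv2.imwrite('pics/z15.png',cv2.resize(x['img'][200:310,190:325],None,fx=5.5,fy=5.5,interpolation=cv2.INTER_CUBIC))
# expected pixel of tip centre when coaxial, tip 12 mm below the underside (nominal cam from this pose)
s=r.sense();R=s['ee_rot'];P=s['tcp_pos'];hub=np.load('rel.npz')['hub'];H=np.load('hub.npz')['R']
for d in(-.012,-.0135): print(proj(x,P+R@(hub+d*H[:,2])))
print(proj(x,P+R@(hub+.04*H[:,2]+.0185*H[:,0])),proj(x,P+R@(hub+.04*H[:,2]-.0135*H[:,0])))
a=np.radians(np.arange(0,360,30));
for rr in(.0085,.012):print(np.array([proj(x,P+R@(hub+(-.012 if rr<.01 else -.018)*H[:,2]+rr*(np.cos(t)*H[:,0]+np.sin(t)*H[:,1]))) for t in(0,np.pi,np.pi/2,-np.pi/2)]))
E
```

```text
[257.22764 245.5681 ]
[257.21624 245.42522]
[257.80796 289.36134] [257.72911 225.73286]
[[257.24114 258.13764]
 [257.21424 233.09685]
 [269.61653 245.56109]
 [244.8389  245.57511]]
[[257.20134 262.26856]
 [257.16493 227.93392]
 [274.17283 244.99922]
 [240.19352 245.01845]]
```

View pics/z15.png

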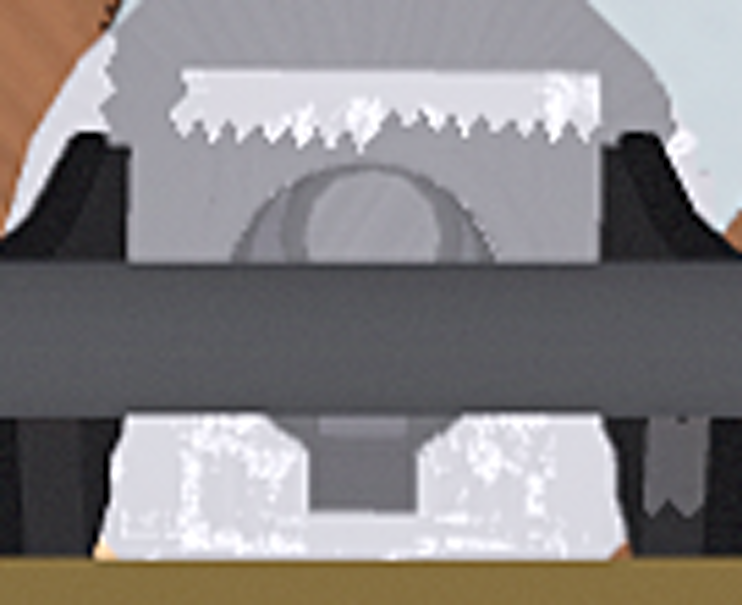

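```bash
python3 - <<'E'
from h import *
x=load('w11');c=x['img'][226:282,228:288]
c=cv2.resize(c,None,fx=10,fy=10,interpolation=cv2.INTER_CUBIC);g=cv2.createCLAHE(3,(2,2)).apply(cv2.cvtColor(c,cv2.COLOR_BGR2GRAY))
cv2.imwrite('pics/z16.png',g)
E
```

```text
(no output)
```

View pics/z16.png

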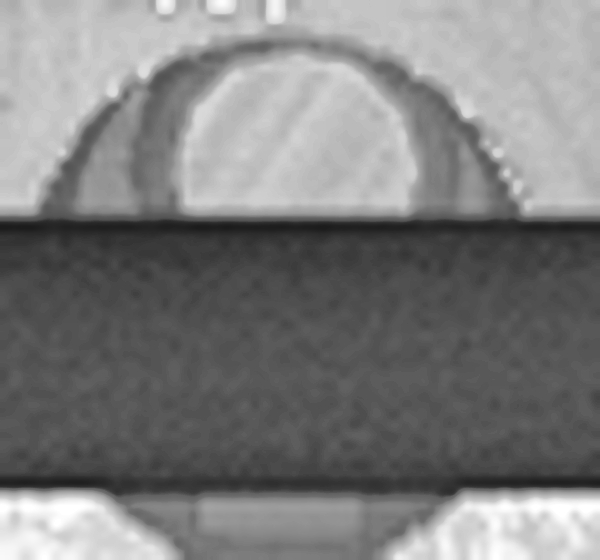

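Through the bore, the tip disc is centred at about (257.4,242.9). For coaxial it should be at about (255.75,249), so it is about 4 mm off along −k and 1.2 mm along +n. I'll correct that and look again.

```bash
python3 -m crank '[{"linear":[0.0037,0.0012,0.0013],"delta_rot":[0,0,0],"gripper":0},{"linear":[0,0,0],"delta_rot":[0,0,0],"gripper":0},{"linear":[0,0,0],"delta_rot":[0,0,0],"gripper":0}]'
python3 - <<'E'
from hold import *
p,R=target(seat,kd(np.radians(29.5)),u)
x=shot('wrist','w12');rep(p+.056*u,R)
c=x['img'][206:296,218:298]
c=cv2.resize(c,None,fx=6.5,fy=6.5,interpolation=cv2.INTER_CUBIC);g=cv2.createCLAHE(3,(2,2)).apply(cv2.cvtColor(c,cv2.COLOR_BGR2GRAY))
cv2.imwrite('pics/z17.png',g)
E
```

```text
time_s: 18.62
tcp_pos: [0.5666, 0.1711, 0.1552]
ee_rot: [[-0.618, -0.741, 0.263], [-0.778, 0.625, -0.067], [-0.115, -0.246, -0.962]]
wrist_force: [-0.3, 0.4, -2.1]
gripper_width: 0.506
turn [-0.001 -0.001  0.   ] shift now [-0.001 -0.002 -0.   ] shift goal [-0.001 -0.002 -0.   ] F [ 0.574  0.108 -3.136] j [ 38.182  16.262 -27.737  20.487 -38.04  -92.829]
```

View pics/z17.png

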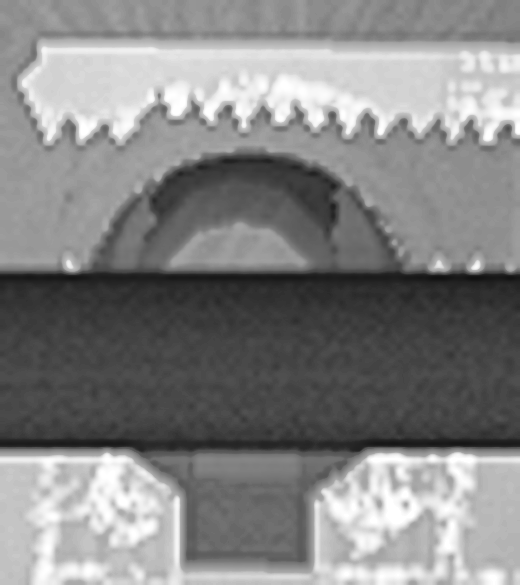

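```bash
python3 -m crank '[{"linear":[-0.0012,-0.001,-0.0004],"delta_rot":[0,0,0],"gripper":0},{"linear":[0,0,0],"delta_rot":[0,0,0],"gripper":0},{"linear":[0,0,0],"delta_rot":[0,0,0],"gripper":0},{"linear":[0,0,0],"delta_rot":[0,0,0],"gripper":0}]'
cat > look.py <<'E'
import sys
from hold import *
p,R=target(seat,kd(np.radians(29.5)),u)
n=sys.argv[1];x=shot('wrist',n);rep(p+.056*u,R)
c=x['img'][206:296,218:298]
c=cv2.resize(c,None,fx=6.5,fy=6.5,interpolation=cv2.INTER_CUBIC);g=cv2.createCLAHE(3,(2,2)).apply(cv2.cvtColor(c,cv2.COLOR_BGR2GRAY))
cv2.imwrite(f'pics/z_{n}.png',g)
E
python3 look.py w13
```

```text
time_s: 19.18
tcp_pos: [0.568, 0.1713, 0.1559]
ee_rot: [[-0.618, -0.74, 0.263], [-0.777, 0.625, -0.067], [-0.115, -0.246, -0.962]]
wrist_force: [0.1, -0.6, -2.2]
gripper_width: 0.503
turn [-0.001 -0.001  0.   ] shift now [-0.    -0.001  0.   ] shift goal [-0.    -0.001  0.   ] F [ 0.298 -0.759 -3.099] j [ 38.122  16.337 -27.474  20.384 -38.209 -92.658]
```

View pics/z_w13.png

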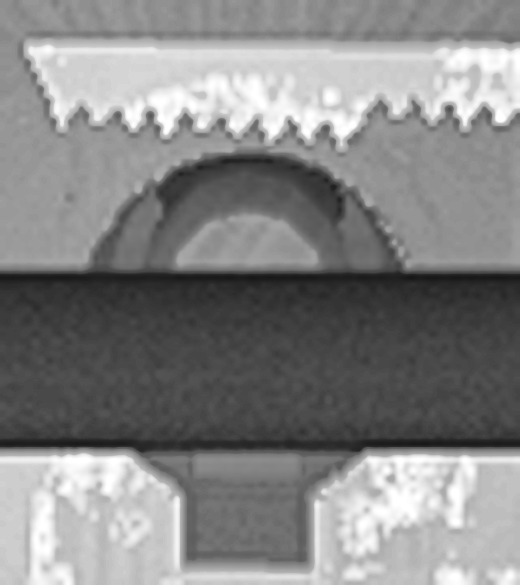

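Columns are now centred and the row is within about 1 mm. The tip and taper are inside the bore outline, so I'll start sliding on along −u.

```bash
python3 -m crank '[{"linear":[-0.0034,0,0.0094],"delta_rot":[0,0,0],"gripper":0},{"linear":[-0.0027,0,0.0075],"delta_rot":[0,0,0],"gripper":0},{"linear":[0,0,0],"delta_rot":[0,0,0],"gripper":0},{"linear":[0,0,0],"delta_rot":[0,0,0],"gripper":0}]'
sed -i 's/\.056\*u/0*u/' look.py; python3 look.py w14
```

```text
time_s: 19.73
tcp_pos: [0.5762, 0.1749, 0.1402]
ee_rot: [[-0.618, -0.741, 0.263], [-0.777, 0.625, -0.068], [-0.115, -0.246, -0.962]]
wrist_force: [0.7, -0.1, -3.2]
gripper_width: 0.505
turn [-0.001 -0.001  0.   ] shift now [-0.013 -0.001  0.036] shift goal [-0.013 -0.001  0.036] F [ 0.887  0.669 -3.166] j [ 37.77   18.15  -27.669  21.274 -36.242 -93.455]
```

View pics/z_w14.png

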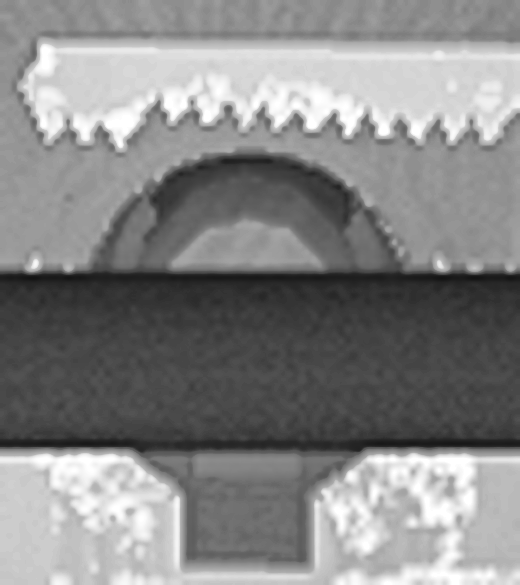

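```bash
python3 -m crank '[{"linear":[-0.0029,0,0.0053],"delta_rot":[0,0,0],"gripper":0},{"linear":[0,0,0],"delta_rot":[0,0,0],"gripper":0},{"linear":[0,0,0],"delta_rot":[0,0,0],"gripper":0}]'
python3 look.py w15
```

```text
time_s: 20.15
tcp_pos: [0.5794, 0.1769, 0.1356]
ee_rot: [[-0.618, -0.741, 0.263], [-0.778, 0.625, -0.067], [-0.115, -0.246, -0.962]]
wrist_force: [-0.1, -0.3, -2.3]
gripper_width: 0.501
turn [-0.001 -0.001 -0.   ] shift now [-0.01  -0.001  0.031] shift goal [-0.01  -0.001  0.031] F [-0.349  0.511 -3.044] j [ 37.69   18.78  -27.594  21.536 -35.703 -93.716]
```

View pics/z_w15.png

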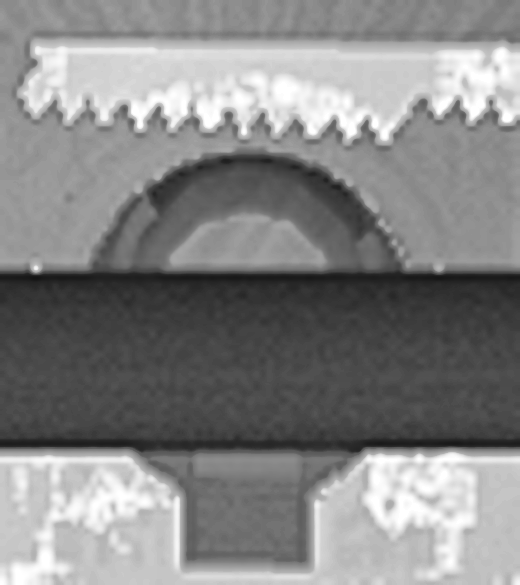

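```bash
python3 -m crank '[{"linear":[-0.0017,0,0.0047],"delta_rot":[0,0,0],"gripper":0},{"linear":[-0.0017,0,0.0047],"delta_rot":[0,0,0],"gripper":0},{"linear":[0,0,0],"delta_rot":[0,0,0],"gripper":0},{"linear":[0,0,0],"delta_rot":[0,0,0],"gripper":0}]'
python3 look.py w16
```

```text
time_s: 20.7
tcp_pos: [0.584, 0.1789, 0.1268]
ee_rot: [[-0.618, -0.741, 0.263], [-0.778, 0.625, -0.067], [-0.115, -0.246, -0.962]]
wrist_force: [0.3, -0.6, -2.6]
gripper_width: 0.506
turn [-0.001 -0.001  0.   ] shift now [-0.007 -0.001  0.021] shift goal [-0.007 -0.001  0.021] F [ 0.165  0.662 -2.498] j [ 37.499  19.8   -27.671  22.081 -34.638 -94.205]
```

View pics/z_w16.png

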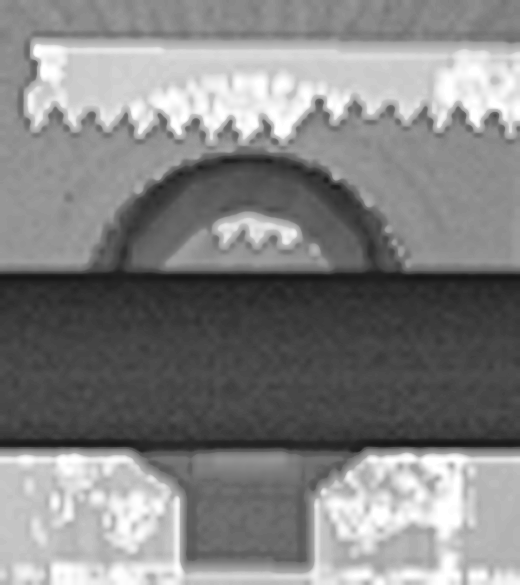

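No contact, and by the estimate the key is already engaged with 22 mm to go. Continuing.

```bash
python3 -m crank '[{"linear":[-0.0017,0,0.0047],"delta_rot":[0,0,0],"gripper":0},{"linear":[-0.0017,0,0.0047],"delta_rot":[0,0,0],"gripper":0},{"linear":[0,0,0],"delta_rot":[0,0,0],"gripper":0},{"linear":[0,0,0],"delta_rot":[0,0,0],"gripper":0}]'
python3 look.py w17; python3 -c "
from h import *
y=shot('side','s17');cv2.imwrite('pics/z18.png',cv2.resize(y['img'][215:335,130:250],None,fx=5,fy=5,interpolation=cv2.INTER_CUBIC))"
```

```text
time_s: 21.25
tcp_pos: [0.5885, 0.1809, 0.1182]
ee_rot: [[-0.618, -0.741, 0.263], [-0.778, 0.625, -0.067], [-0.115, -0.246, -0.962]]
wrist_force: [-0.4, 0.2, -3.3]
gripper_width: 0.502
turn [-0.001 -0.001  0.   ] shift now [-0.003 -0.001  0.012] shift goal [-0.003 -0.001  0.012] F [-0.387 -0.569 -3.299] j [ 37.301  20.815 -27.733  22.654 -33.591 -94.721]
```

View pics/z18.png

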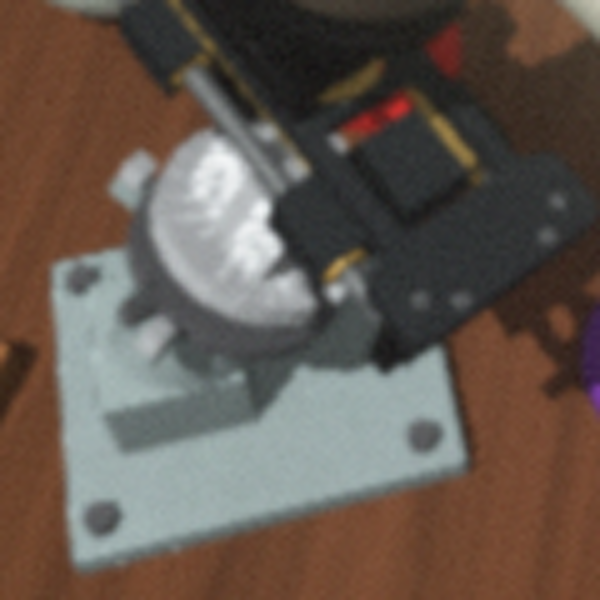

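View pics/z_w17.png

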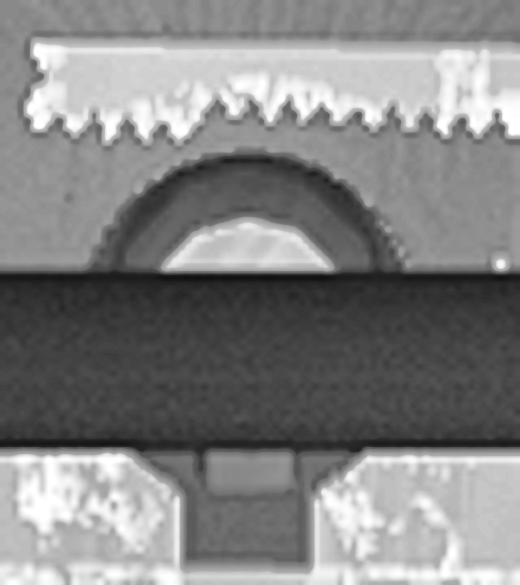

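The key end now shows inside the keyway, centred at column 250 against the keyway's 248. About 12 mm remains.

```bash
python3 -m crank '[{"linear":[-0.0014,0,0.0038],"delta_rot":[0,0,0],"gripper":0},{"linear":[-0.0014,0,0.0038],"delta_rot":[0,0,0],"gripper":0},{"linear":[0,0,0],"delta_rot":[0,0,0],"gripper":0},{"linear":[0,0,0],"delta_rot":[0,0,0],"gripper":0}]'
python3 -m crank '[{"linear":[-0.0007,0,0.0019],"delta_rot":[0,0,0],"gripper":0},{"linear":[0,0,0],"delta_rot":[0,0,0],"gripper":0},{"linear":[0,0,0],"delta_rot":[0,0,0],"gripper":0}]'
python3 look.py w18
```

```text
time_s: 21.85
tcp_pos: [0.5923, 0.1825, 0.1112]
ee_rot: [[-0.618, -0.741, 0.263], [-0.777, 0.625, -0.067], [-0.115, -0.246, -0.962]]
wrist_force: [0.4, -0.1, -3.7]
gripper_width: 0.505
time_s: 22.22
tcp_pos: [0.5932, 0.183, 0.1096]
ee_rot: [[-0.618, -0.741, 0.263], [-0.778, 0.625, -0.067], [-0.115, -0.246, -0.962]]
wrist_force: [0.1, 0.2, -2.4]
gripper_width: 0.499
turn [-0.001 -0.001  0.   ] shift now [ 0.    -0.001  0.002] shift goal [ 0.    -0.001  0.002] F [-0.476 -0.435 -3.163] j [ 37.104  21.847 -27.773  23.261 -32.553 -95.271]
```

View pics/z_w18.png

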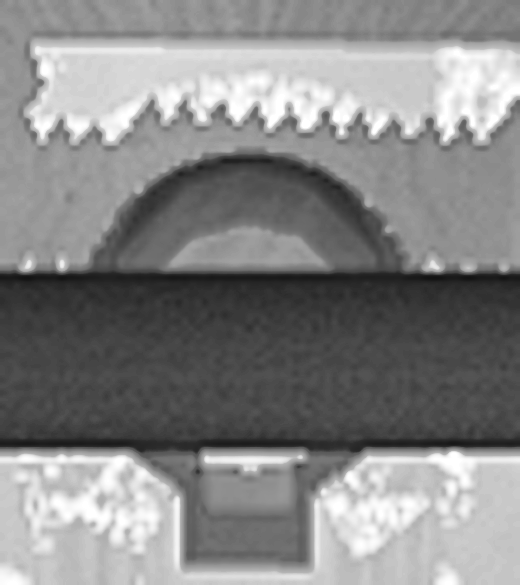

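```bash
python3 -m crank '[{"linear":[-0.0005,0,0.0014],"delta_rot":[0,0,0],"gripper":0},{"linear":[0,0,0],"delta_rot":[0,0,0],"gripper":0},{"linear":[0,0,0],"delta_rot":[0,0,0],"gripper":0}]'
python3 -m crank '[{"linear":[-0.0003,0,0.001],"delta_rot":[0,0,0],"gripper":0},{"linear":[0,0,0],"delta_rot":[0,0,0],"gripper":0},{"linear":[0,0,0],"delta_rot":[0,0,0],"gripper":0}]'
python3 -m crank '[{"linear":[-0.0003,0,0.001],"delta_rot":[0,0,0],"gripper":0},{"linear":[0,0,0],"delta_rot":[0,0,0],"gripper":0},{"linear":[0,0,0],"delta_rot":[0,0,0],"gripper":0}]'
```

```text
time_s: 22.65
tcp_pos: [0.5939, 0.1832, 0.1082]
ee_rot: [[-0.618, -0.741, 0.263], [-0.777, 0.625, -0.067], [-0.115, -0.246, -0.962]]
wrist_force: [-0.2, 0.2, -3.4]
gripper_width: 0.503
time_s: 23.02
tcp_pos: [0.5943, 0.1834, 0.1073]
ee_rot: [[-0.618, -0.74, 0.263], [-0.777, 0.625, -0.067], [-0.115, -0.246, -0.962]]
wrist_force: [-0.2, -0.1, -2.0]
gripper_width: 0.507
time_s: 23.4
tcp_pos: [0.5945, 0.1835, 0.1071]
ee_rot: [[-0.618, -0.74, 0.264], [-0.777, 0.625, -0.067], [-0.115, -0.247, -0.962]]
wrist_force: [-5.2, 0.5, 3.2]
gripper_width: 0.504
```

```bash
python3 -m crank '[{"linear":[-0.0003,0,0.001],"delta_rot":[0,0,0],"gripper":0},{"linear":[0,0,0],"delta_rot":[0,0,0],"gripper":0},{"linear":[0,0,0],"delta_rot":[0,0,0],"gripper":0}]'
python3 look.py w19; python3 -c "
from h import *
y=shot('side','s19');cv2.imwrite('pics/z19.png',cv2.resize(y['img'][215:335,130:250],None,fx=5,fy=5,interpolation=cv2.INTER_CUBIC))"
```

```text
time_s: 23.78
tcp_pos: [0.5946, 0.1835, 0.107]
ee_rot: [[-0.619, -0.74, 0.264], [-0.777, 0.625, -0.068], [-0.115, -0.247, -0.962]]
wrist_force: [-11.0, 1.2, 8.7]
gripper_width: 0.501
turn [-0.002 -0.001 -0.   ] shift now [ 0.001 -0.001 -0.001] shift goal [ 0.001 -0.001 -0.001] F [-10.87   -0.014   8.989] j [ 37.054  22.149 -27.823  23.546 -32.247 -95.551]
```

View pics/z19.png

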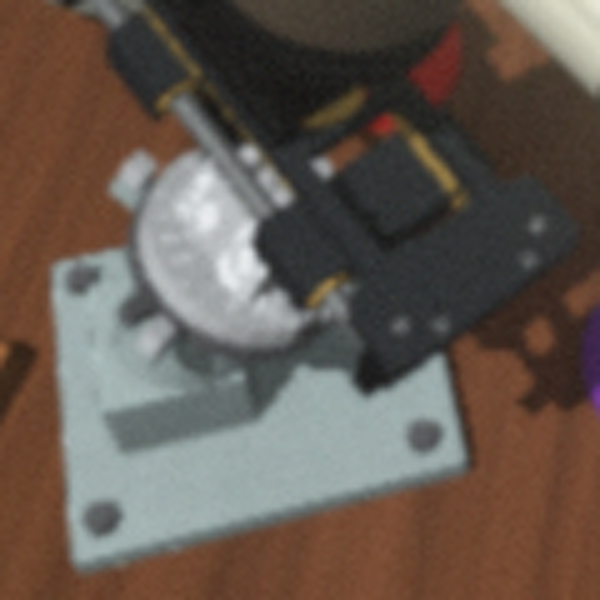

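View pics/z_w19.png

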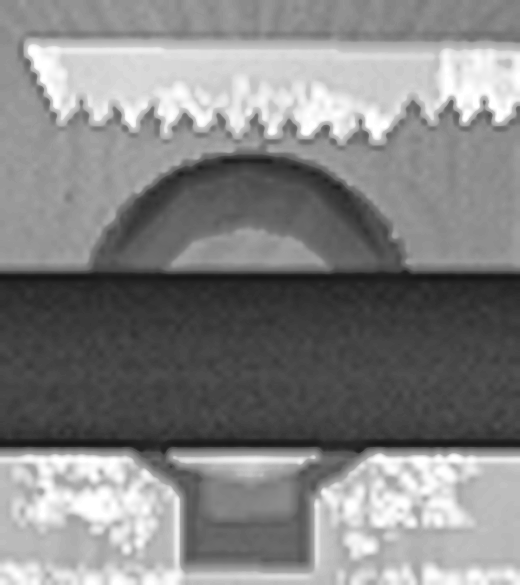

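The hub is home: the flange sits on the shoulder, contact force is about 14 N along the axis, and the position matches the estimated home. Next I'll turn clockwise about the hub axis, which in the tool frame is −u = (−0.339,0,0.941).

```bash
python3 -m crank '[{"linear":[0.0002,0.0003,-0.0005],"delta_rot":[-0.0339,0,0.0941],"gripper":0},{"linear":[0,0.00035,0],"delta_rot":[-0.0339,0,0.0941],"gripper":0},{"linear":[0,0,0],"delta_rot":[0,0,0],"gripper":0},{"linear":[0,0,0],"delta_rot":[0,0,0],"gripper":0}]'
cat > chk.py <<'E'
from hold import *
s=r.sense();H=np.load('hub.npz');Rh=s['ee_rot']@H['R'];k=Rh[:,0]
print('theta',np.degrees(np.arctan2(k@fy,k@e1)),'axis err',np.degrees(np.arccos(min(1,Rh[:,2]@u))),'TCP->hub',s['tcp_pos']+s['ee_rot']@np.load('rel.npz')['hub'],'M',s['moment'],'F',s['wrist_force'],'F.u',s['wrist_force']@u,'M.u',s['moment']@u)
E
python3 chk.py
```

```text
time_s: 24.38
tcp_pos: [0.594, 0.1842, 0.1069]
ee_rot: [[-0.748, -0.627, 0.217], [-0.646, 0.763, -0.02], [-0.153, -0.155, -0.976]]
wrist_force: [-7.8, 1.5, 5.3]
gripper_width: 0.503
theta 18.018238170806445 axis err 0.07854985488418476 TCP->hub [0.604 0.19  0.094] M [ 0.34   2.099 -0.157] F [-7.783  1.481  5.297] F.u 7.853033285766452 M.u -0.7136904849104713
```

```bash
python3 -m crank '[{"linear":[0,0.00035,0],"delta_rot":[-0.0339,0,0.0941],"gripper":0},{"linear":[0,0.00035,0],"delta_rot":[-0.0339,0,0.0941],"gripper":0},{"linear":[0,0.00035,0],"delta_rot":[-0.0339,0,0.0941],"gripper":0},{"linear":[0,0,0],"delta_rot":[0,0,0],"gripper":0},{"linear":[0,0,0],"delta_rot":[0,0,0],"gripper":0}]'
python3 chk.py
python3 -m crank '[{"linear":[0,0.00035,0],"delta_rot":[-0.0339,0,0.0941],"gripper":0},{"linear":[0,0.00035,0],"delta_rot":[-0.0339,0,0.0941],"gripper":0},{"linear":[0,0.00035,0],"delta_rot":[-0.0339,0,0.0941],"gripper":0},{"linear":[0,0,0],"delta_rot":[0,0,0],"gripper":0},{"linear":[0,0,0],"delta_rot":[0,0,0],"gripper":0}]'
python3 chk.py
```

```text
time_s: 25.0
tcp_pos: [0.593, 0.1857, 0.1068]
ee_rot: [[-0.896, -0.413, 0.163], [-0.408, 0.911, 0.067], [-0.176, -0.007, -0.984]]
wrist_force: [-9.6, 3.3, 7.0]
gripper_width: 0.504
theta 0.8043475719026707 axis err 0.06725493816129197 TCP->hub [0.604 0.191 0.094] M [0.938 2.338 0.035] F [-9.553  3.307  7.032] F.u 9.799024922466494 M.u -0.869424947094839
time_s: 25.62
tcp_pos: [0.5924, 0.1875, 0.1069]
ee_rot: [[-0.978, -0.162, 0.132], [-0.14, 0.976, 0.164], [-0.156, 0.142, -0.977]]
wrist_force: [-8.9, 5.5, 6.9]
gripper_width: 0.505
theta -16.39722473190837 axis err 0.10591281357217966 TCP->hub [0.603 0.192 0.094] M [1.393 2.421 0.391] F [-8.943  5.465  6.943] F.u 9.008893274875227 M.u -0.7853215328962697
```

```bash
python3 -m crank '[{"linear":[0,0.00035,0],"delta_rot":[-0.0339,0,0.0941],"gripper":0},{"linear":[0,0.00035,0],"delta_rot":[-0.0339,0,0.0941],"gripper":0},{"linear":[0,0.0001,0],"delta_rot":[-0.0136,0,0.0376],"gripper":0},{"linear":[0,0,0],"delta_rot":[0,0,0],"gripper":0},{"linear":[0,0,0],"delta_rot":[0,0,0],"gripper":0}]'
python3 chk.py
python3 -m crank '[{"linear":[0,0.0001,0],"delta_rot":[-0.0136,0,0.0376],"gripper":0},{"linear":[0,0.0001,0],"delta_rot":[-0.0136,0,0.0376],"gripper":0},{"linear":[0,0,0],"delta_rot":[0,0,0],"gripper":0},{"linear":[0,0,0],"delta_rot":[0,0,0],"gripper":0}]'
python3 chk.py
```

```text
time_s: 26.25
tcp_pos: [0.5922, 0.1889, 0.1071]
ee_rot: [[-0.991, 0.05, 0.128], [0.08, 0.966, 0.245], [-0.111, 0.253, -0.961]]
wrist_force: [-8.6, 7.0, 5.9]
gripper_width: 0.502
theta -30.13381619107503 axis err 0.15147135060673625 TCP->hub [0.603 0.192 0.094] M [1.729 2.284 0.652] F [-8.648  7.017  5.942] F.u 7.695057455496732 M.u -0.6857843850220142
time_s: 26.75
tcp_pos: [0.5922, 0.1894, 0.1073]
ee_rot: [[-0.984, 0.12, 0.13], [0.152, 0.95, 0.271], [-0.091, 0.287, -0.954]]
wrist_force: [-8.3, 8.3, 5.9]
gripper_width: 0.502
theta -34.713832514899 axis err 0.17323793031447438 TCP->hub [0.603 0.192 0.094] M [1.878 2.206 0.766] F [-8.309  8.274  5.904] F.u 7.253913577114584 M.u -0.6397100602305121
```

```bash
python3 -m crank '[{"linear":[0,0.0001,0],"delta_rot":[-0.0136,0,0.0376],"gripper":0},{"linear":[0,0,0],"delta_rot":[0,0,0],"gripper":0},{"linear":[0,0,0],"delta_rot":[0,0,0],"gripper":0}]'
python3 chk.py
python3 -m crank '[{"linear":[0,0.0001,0],"delta_rot":[-0.0136,0,0.0376],"gripper":0},{"linear":[0,0,0],"delta_rot":[0,0,0],"gripper":0},{"linear":[0,0,0],"delta_rot":[0,0,0],"gripper":0}]'
python3 chk.py
python3 -c "
from h import *
y=shot('side','s20');cv2.imwrite('pics/z20.png',cv2.resize(y['img'][215:335,130:250],None,fx=5,fy=5,interpolation=cv2.INTER_CUBIC))"
```

```text
time_s: 27.12
tcp_pos: [0.5924, 0.1896, 0.1074]
ee_rot: [[-0.979, 0.155, 0.132], [0.187, 0.94, 0.284], [-0.08, 0.303, -0.95]]
wrist_force: [-8.9, 8.1, 6.7]
gripper_width: 0.502
theta -36.97871706043864 axis err 0.17491375323558842 TCP->hub [0.604 0.192 0.094] M [1.957 2.111 0.879] F [-8.915  8.071  6.698] F.u 8.260091042380166 M.u -0.5588674130957734
time_s: 27.5
tcp_pos: [0.5932, 0.1901, 0.108]
ee_rot: [[-0.973, 0.188, 0.136], [0.221, 0.929, 0.297], [-0.07, 0.319, -0.945]]
wrist_force: [-7.0, 8.5, 6.6]
gripper_width: 0.507
theta -39.199616540529874 axis err 0.1826699697630624 TCP->hub [0.604 0.193 0.095] M [2.062 1.787 1.078] F [-6.969  8.521  6.581] F.u 7.177147461145976 M.u -0.36982634752981425
```

View pics/z20.png

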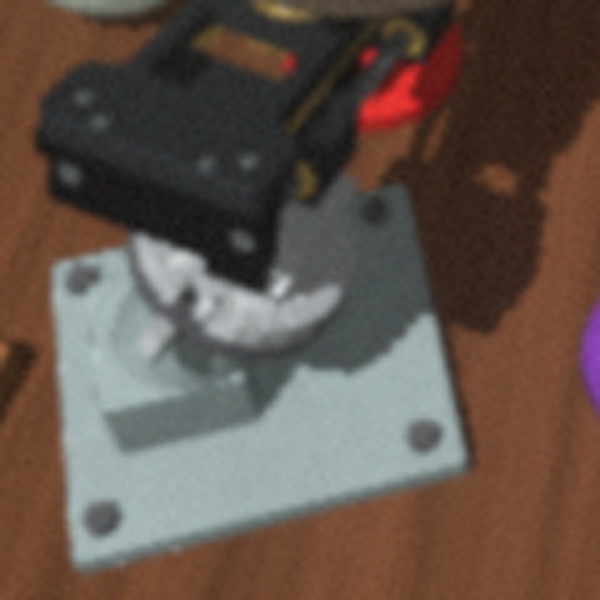

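```bash
python3 -m crank '[{"linear":[0,0.0001,0],"delta_rot":[-0.0136,0,0.0376],"gripper":0},{"linear":[0,0,0],"delta_rot":[0,0,0],"gripper":0},{"linear":[0,0,0],"delta_rot":[0,0,0],"gripper":0}]'
python3 chk.py
python3 -c "
from h import *
y=shot('wrist','w20');c=cv2.resize(y['img'][160:310,180:335],None,fx=4,fy=4,interpolation=cv2.INTER_CUBIC);cv2.imwrite('pics/z21.png',c)"
```

```text
time_s: 27.92
tcp_pos: [0.5927, 0.1906, 0.1079]
ee_rot: [[-0.966, 0.22, 0.137], [0.253, 0.917, 0.31], [-0.058, 0.334, -0.941]]
wrist_force: [-7.9, 9.5, 6.5]
gripper_width: 0.505
theta -41.32235385764935 axis err 0.23868455058860513 TCP->hub [0.604 0.193 0.095] M [2.153 1.894 1.727] F [-7.913  9.472  6.527] F.u 7.371684742724278 M.u 0.12972281603804903
```

View pics/w20.png

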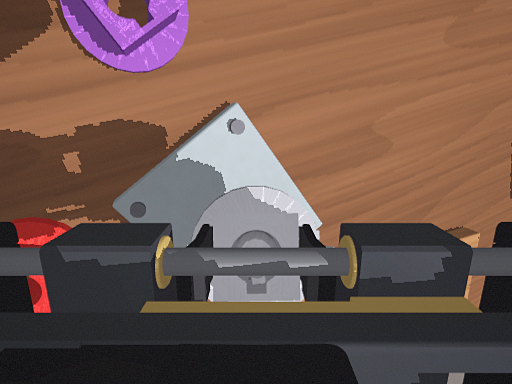

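View pics/z21.png

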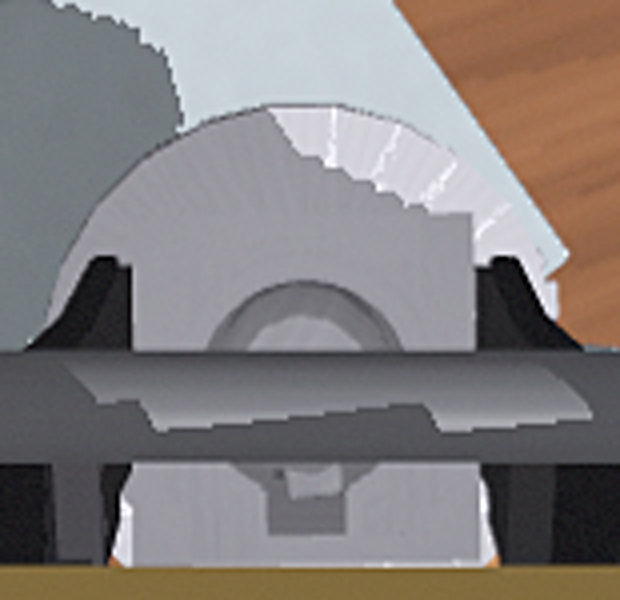

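The moment about the shaft axis has risen by about 0.7 N m, well above the 0.12 N m friction. The key is hard against the keyway flank, so the shaft is at its stop. Releasing now.

```bash
python3 -m crank '[{"linear":[0,0,0],"delta_rot":[0,0,0],"gripper":60},{"linear":[0,0,0],"delta_rot":[0,0,0],"gripper":75},{"linear":[0,0,0],"delta_rot":[0,0,0],"gripper":75},{"linear":[0,0,0],"delta_rot":[0,0,0],"gripper":75}]'
python3 chk.py
python3 -m crank '[{"linear":[0,0,-0.01],"delta_rot":[0,0,0],"gripper":75},{"linear":[0,0,-0.02],"delta_rot":[0,0,0],"gripper":75},{"linear":[0,0,-0.03],"delta_rot":[0,0,0],"gripper":75},{"linear":[0,0,-0.04],"delta_rot":[0,0,0],"gripper":75},{"linear":[-0.03,0,-0.04],"delta_rot":[0,0,0],"gripper":75},{"linear":[-0.05,0,0],"delta_rot":[0,0,0],"gripper":75},{"linear":[0,0,0],"delta_rot":[0,0,0],"gripper":75},{"linear":[0,0,0],"delta_rot":[0,0,0],"gripper":75}]'
python3 - <<'E'
from hold import *
shot('wrist','w21');y=shot('side','s21');t=shot('top','t21')
cv2.imwrite('pics/z22.png',np.hstack([cv2.resize(y['img'][225:325,130:230],(390,390),interpolation=cv2.INTER_CUBIC),cv2.resize(t['img'][102:192,143:233],(390,390),interpolation=cv2.INTER_CUBIC)]))
E
```

```text
time_s: 28.48
tcp_pos: [0.5938, 0.1867, 0.1059]
ee_rot: [[-0.964, 0.226, 0.139], [0.259, 0.916, 0.306], [-0.058, 0.331, -0.942]]
wrist_force: [0.2, -0.8, -0.8]
gripper_width: 0.745
theta -41.558986847727944 axis err 0.10141725288657993 TCP->hub [0.605 0.189 0.093] M [-0.631  0.179 -0.005] F [ 0.232 -0.832 -0.79 ] F.u -0.6227120814682192 M.u 0.24914497477064632
time_s: 29.48
tcp_pos: [0.6507, 0.1232, 0.2429]
ee_rot: [[-0.964, 0.226, 0.139], [0.259, 0.916, 0.306], [-0.058, 0.331, -0.942]]
wrist_force: [-1.2, -1.0, -0.0]
gripper_width: 0.753
```

View pics/w21.png

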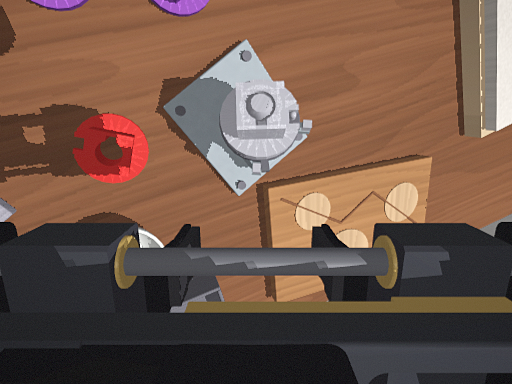

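View pics/z22.png

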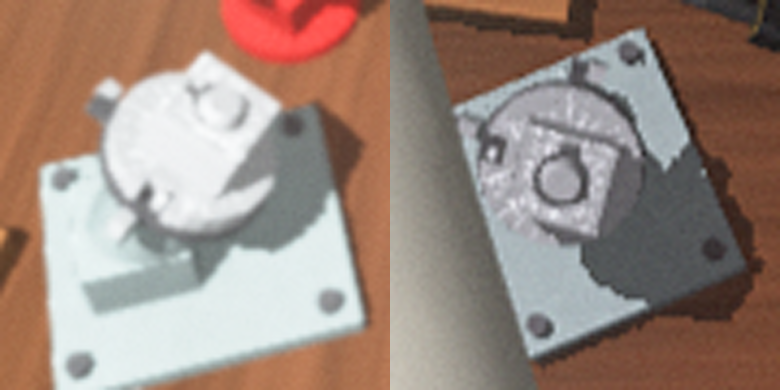

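```bash
python3 - <<'E'
from h import *
x=load('w21');cv2.imwrite('pics/z23.png',cv2.resize(x['img'][70:190,205:325],None,fx=5,fy=5,interpolation=cv2.INTER_CUBIC))
E
```

```text
(no output)
```

View pics/z23.png

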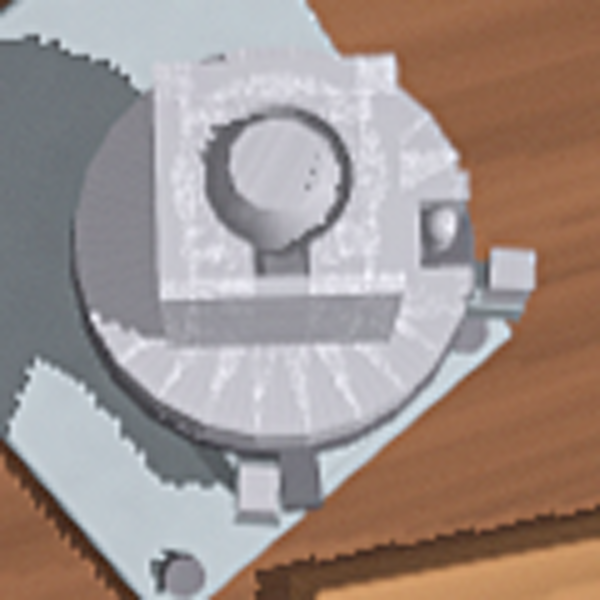

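The lug at (300,475) lies against the post at (258,490), the pin sits inside the notch at (443,230), and the flange is flat on the shoulder. The robot is clear, so I'm handing in.

```bash
python3 -c "
from station import r,workorder
s=r.sense();print(s['time_s'],s['wrist_force'],abs(s['joint_velocities']).max())
print(workorder.finish_job())"
```

```text
29.625 [-0.21111009  0.63796164 -0.18142146] 0.17617076812709784
the job is handed in; nothing more can be done
None
```

I slid hub_a onto the leaning shaft until it was home, turned it clockwise to the stop, let go, and handed the job in at 29.6 s. No verdict was reported.

**Hub choice:** hub_a was the grey hub at about (0.508, −0.042) m. Its notch is 90° anticlockwise of its keyway, like the pin and key on the shaft.

**What changed on the way:** My first grasp, with the tool along the hub axis, could not reach home because joint 5 would have passed its limit. I set the hub down and regrasped it with the tool tilted 20° about the jaw axis. I then lined it up by sighting the shaft tip through the bore and slid it on.

**Last checks:**
- **Home:** contact force at the shoulder rose to about 14 N at the predicted home height. After release the flange lay flat on the shoulder with the pin inside the notch.
- **Stop:** the moment about the shaft rose by about 0.7 N m, against 0.12 N m friction. The final wrist picture shows the lug against its post.
- **Release:** the fingers were open and clear of everything, with wrist force near zero.
- **Other hubs:** I never touched or approached hub_b or hub_c, or the purple and red look-alikes. I did not re-measure the positions of any of them at the end.

**Disagreements:**
- The wrist camera calibration and the pose readings disagreed by 2–4 mm between pictures. I used hub-to-shaft offsets from a single picture instead.
- The hub's turn at the stop read about −41°, against −34° expected for the shaft. Key play, about 4° from centred, accounts for only part of that 7°. The rest I put down to measuring and bending errors, so the stop itself rests on the moment rise and the picture.

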